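# Let the knife case lid down softly

## Robot

A 6-joint arm with a two-finger parallel gripper is mounted at the origin on the work surface. World frame = base frame: x ahead of the robot, y to its left, z up, the work surface at z = 0. Lengths are in m, angles in rad, forces in N, time in s.
With the tool pointing down it reaches from about 0.3 to 0.875 m from the base axis. Payload 6.4 kg.
Tool frame: the origin (TCP) lies midway between the tips of the shut fingers; the grasp point (between the pads) lies 19 mm behind it; z points along the fingers, y is the direction in which the jaws open and shut (so a half turn about z gives the same grasp; the last joint's range is limited). The gripper opens to 85 mm and grips with 20 to 120 N. Pads are 22 mm wide; open, the fingers measure 114 mm over their backs; the gripper's body (76 mm by 85 mm) begins 54 mm behind the grasp point. The pads swing forward as they close: fully open they stand 13 mm farther back than shut.
Start: joints at [-1.528, 0.181, 1.607, -0, 1.354, -0.206], TCP at [0.142, -0.557, 0.231] pointing down, gripper open.
Joint ranges: [-2.99, 2.99], [-0.89, 2.07], [0.3, 2.58], [-1.14, 4.28], [0, 2.63], [-3.12, 3.12]. Speed limits (rad/s): [2.57, 2.57, 3.01, 3.14, 3.14, 3.14].

## Interface

Orientations are given as a unit quaternion [w, x, y, z].
In Python, from bench import get_obs, camera, hand_in gives the robot as it stands.
- The arm moves only by the tool drive_tool, never from a script. Its argument "deltas" is a list of rows, each a list of 2 entries, a list of its own where there are three numbers: the shift along the world's x, y, z in m, then the turn about the world's z in rad. A call has 1 to 10 rows; each row shifts and turns the pose as measured when the row begins; what a row does not reach is not made up. A row lasts 1/10 s, in which the tool goes at most 50 mm and 8.59 degrees, less where a joint would pass 70% of its speed; a pose out of reach is approached as far as the arm can. A call is refused whole if a number of a shift passes 0.05 or a number of a turn 0.15, either way. A call with a gripper value outside its range is refused whole. "gripper" is the opening, from 0 (shut) to 1 (fully open), set as the call begins (left out, the last holds). The fingers move at their own pace and stop on an object; the grip force is fixed at half the most. Time passes only in rows, so rows that do not move let the fingers close. It gives the time, the measured TCP pose, the force and the opening at its end, in the units of the state.
- get_obs(): the state, without advancing time (a new reading comes with each control period).
- camera(name): name is "scene" or "top"; returns a dict with "frame" (384x512x3 uint8, red, green, blue), "fx", "fy", "cx", "cy" (pixels), "eye" and "attitude" of the camera in the world. Camera axes: x right, y down, z forward; pixel columns grow to the right and rows downward; lengths in m; the calibration is good to about 2 mm. A picture is of the moment at which its call begins. There is no depth.
- hand_in(): hands the job in, once; it reports no verdict.
The state is a dict: "time_s": time; "q": joint angles; "dq": joint speeds; "joint_efforts": joint torques, N m; "eef_pos": TCP position; "eef_rot": TCP orientation; "wrist_force": force on the tool from outside, world axes, zero at the start; "torque": the same for the moment, N m; "opening": opening from 0.0 (shut) to 1.0 (fully open).
Only numpy, scipy, OpenCV 4.12 (cv2) and the standard library are available. Lean on these libraries where they do the work, as an engineer would, in place of code of your own. Each camera call takes 0.05 s, during which the arm holds its last target.

## Task

The lid of the knife case on the microtome bench stands open, leaning back. Tip it forward past upright with the fingers, catch it from below on the outside of a finger before it has fallen half-way, and lower it on the finger all the way shut, slowly and without letting it bang. The lid is only touched: do not pinch or force it, leave the knife holders in the case and everything on the bench where they are, and finish with the hand clear.

Things in the scene. Friction and masses are not known exactly. Their poses are not given: they have to be found in the camera images.
- case: Grey open case fixed to the bench, 120 (x) x 170 (y) x 55 mm high. Origin: centre of its underside, on the bench; x points from its front wall to the hinge side (roughly to the robot's right), y along the hinge, z up. Two loose knife holders stand on foam in it, tops 44 mm above the bench. Place and yaw vary. In front of the tab the bench is free of tall things.
- hinge (a point): Middle of the lid's hinge line, on the case's far top edge: 60 mm from the case's origin along its x, 55 mm above the bench. The hinge axis is the case's y. The lid is a blue plate, 123 mm from hinge to front edge, 170 mm wide, 6 mm thick, about 0.2 kg; its inner face passes through the hinge axis.
- tab (a point): Orange tab at the middle of the lid's front edge, 60 mm wide, 6 mm thick, 29 mm beyond the plate. Point: middle of its front edge on the under (inner) face, 152 mm from the hinge axis. x: along the lid towards the hinge; z: out of the outer face. Shut, the tab's underside is 55 mm above the bench and juts 32 mm out from the case's front wall, free space beneath.
- lid (a joint): Lid angle, rad: 0 shut (level), 1.57 upright, 1.85 stop, leaning back. The hinge rubs (the lid stays put within about 0.2 rad of upright) and has a weak damper: tipped below about 1.3 it falls, slowly at first (0.2 to 0.3 rad/s at 1.2), then faster; unsupported it bangs shut at about 1.2 rad/s, some 2 to 4 s after tipping. Moving it takes under 1 N at the tab.
- wash_bottle: White wash bottle, 64 mm across, 160 mm tall, beyond the case's hinge side; loose, to be left alone. Origin: centre of its underside.
- resin_jar: Amber jar with black cap, 50 mm across, 60 mm tall, by the end of the case farther from the robot; loose, to be left alone. Origin: centre of its underside.
- tape_roll: Green roll of tape lying flat, 76 mm across, 18 mm high, by the end of the case nearer the robot; loose, to be left alone. Origin: centre of its underside.
- dish: White dish, 88 mm across, 14 mm high, off the tab side, away from the robot; loose, to be left alone. Origin: centre of its underside.
- grid_box: Yellow flat box 50 x 70 x 14 mm, by the far end of the case on the hinge side; loose, to be left alone. Origin: centre of its underside.
- probe: Black-handled probe, 150 mm long, lying along the hinge side of the case; loose, to be left alone. Origin: centre of its underside.
- knife_a: Knife holder with blue insert, 32 x 18 x 19 mm, in the case; loose, to be left alone. Origin: centre of its underside.
- knife_b: Knife holder with yellow insert, 32 x 18 x 19 mm, in the case; loose, to be left alone. Origin: centre of its underside.

How it is judged:
By the outcome, as a careful person would: the job done as asked, in the order asked, and still so for the second after the job is handed in, with the robot touching nothing.
It also fails if it takes over 54 s, if anything falls off the work surface, if the arm or the gripper's body presses on something with over 40 N, if the wrist force passes 120 N, or if a joint passes its speed limit or range.

## Working session

There is one attempt and no reset: what is moved stays moved. The work goes in short steps, Python scripts to look and compute and a tool call to move; the robot and the scene stay as the last step left them, time stands still between calls to the robot, and variables do not carry over. Pictures are saved under pics/ and viewed, and the job is handed in when it is done.

Besides the shell and the picture viewer there is one more tool, called after ">>>" by a JSON object that holds its "name" and its "arguments", one argument or row to a line. drive_tool: Moves the arm, as the interface text tells. Its arguments: {"type":"object","properties":{"deltas":{"type":"array","items":{"type":"array"}},"gripper":{"type":"number"}},"required":["deltas"]}

```bash
mkdir -p pics; ls; python3 - <<'E'
from bench import get_obs, camera
import cv2
print(get_obs())
for n in("scene","top"):
    c=camera(n); cv2.imwrite(f"pics/{n}0.png",cv2.resize(c["frame"][:,:,::-1],(800,600),interpolation=cv2.INTER_CUBIC))
    print({k:v for k,v in c.items() if k!="frame"})
E
```

```text
pics
{'time_s': 0.0, 'q': array([-1.52827502e+00,  1.81534144e-01,  1.60798991e+00, -2.03162142e-06,
        1.35381497e+00, -2.06297938e-01]), 'dq': array([-0.00013659, -0.00026489,  0.0001325 ,  0.00064143,  0.00088418,
        0.00053291]), 'joint_efforts': array([-5.09381891e-05, -4.44877553e+01, -3.51339626e+01, -3.99041346e-04,
        8.85523448e-03,  3.17187897e-06]), 'eef_pos': array([ 0.14159305, -0.55672869,  0.23039678]), 'eef_rot': array([-8.70341675e-04,  9.92270694e-01,  1.24089113e-01,  7.04354127e-05]), 'wrist_force': array([-0.1389338 ,  0.12675963, -0.15771862]), 'torque': array([ 0.04432098, -0.0425651 , -0.0067305 ]), 'opening': 0.9967502625209818}
{'fx': 484.13259314118807, 'fy': 484.13259314118807, 'cx': 262.48347112890343, 'cy': 185.8965632610463, 'eye': array([ 1.20000086, -0.5330667 ,  0.72076446]), 'attitude': array([-0.39493652,  0.82168835,  0.37099506, -0.17668069])}
{'fx': 391.6858454051468, 'fy': 391.6858454051468, 'cx': 259.0522299615966, 'cy': 197.71482148778065, 'eye': array([0.5054575 , 0.02158953, 0.79393911]), 'attitude': array([ 0.05151443, -0.7002605 ,  0.71085559, -0.04081452])}
```

View pics/scene0.png

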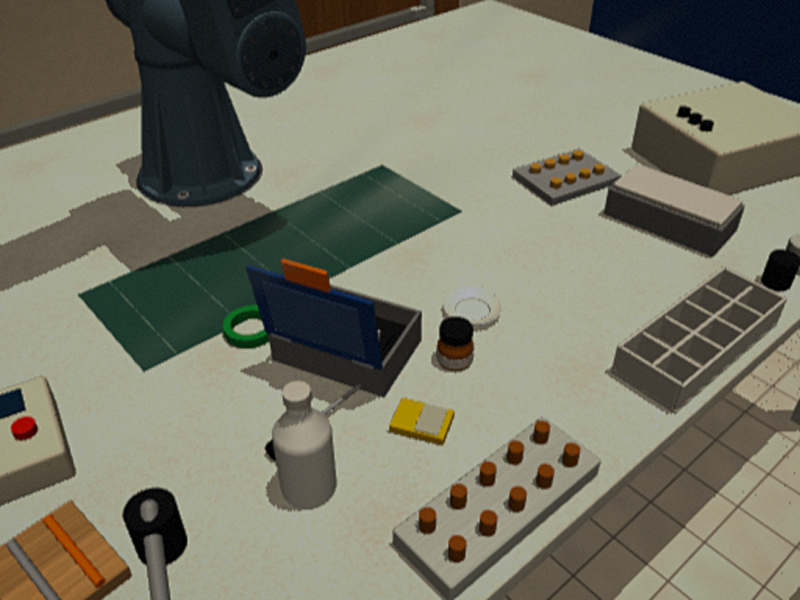

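View pics/top0.png

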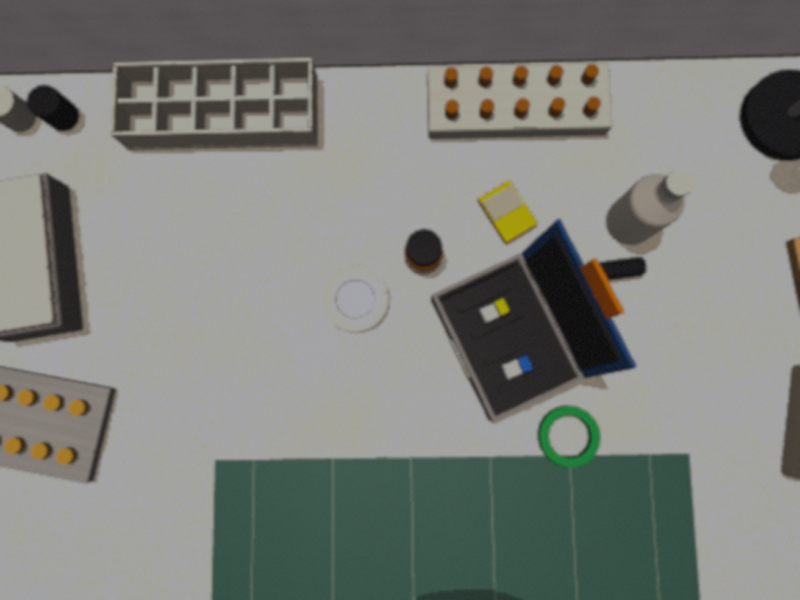

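```bash
cat > h.py <<'E'
import numpy as np, cv2
from scipy.spatial.transform import Rotation as R
from bench import get_obs, camera
def rot(c):
    w,x,y,z=c["attitude"]; return R.from_quat([x,y,z,w]).as_matrix()
def proj(c,P):
    p=(np.atleast_2d(P)-c["eye"])@rot(c)
    return np.c_[c["fx"]*p[:,0]/p[:,2]+c["cx"],c["fy"]*p[:,1]/p[:,2]+c["cy"]]
def ray(c,uv,z):
    uv=np.atleast_2d(uv); d=np.c_[(uv[:,0]-c["cx"])/c["fx"],(uv[:,1]-c["cy"])/c["fy"],np.ones(len(uv))]@rot(c).T
    return c["eye"]+d*((z-c["eye"][2])/d[:,2])[:,None]
def crop(c,u0,v0,w,h,name):
    s=min(800/w,600/h)
    cv2.imwrite("pics/"+name,cv2.resize(np.ascontiguousarray(c["frame"][v0:v0+h,u0:u0+w,::-1]),None,fx=s,fy=s,interpolation=cv2.INTER_CUBIC)); return s
E
python3 - <<'E'
from h import *
print(crop(camera("top"),260,130,160,120,"t1.png"),crop(camera("scene"),140,150,160,120,"s1.png"))
E
```

```text
5.0 5.0
```

View pics/t1.png

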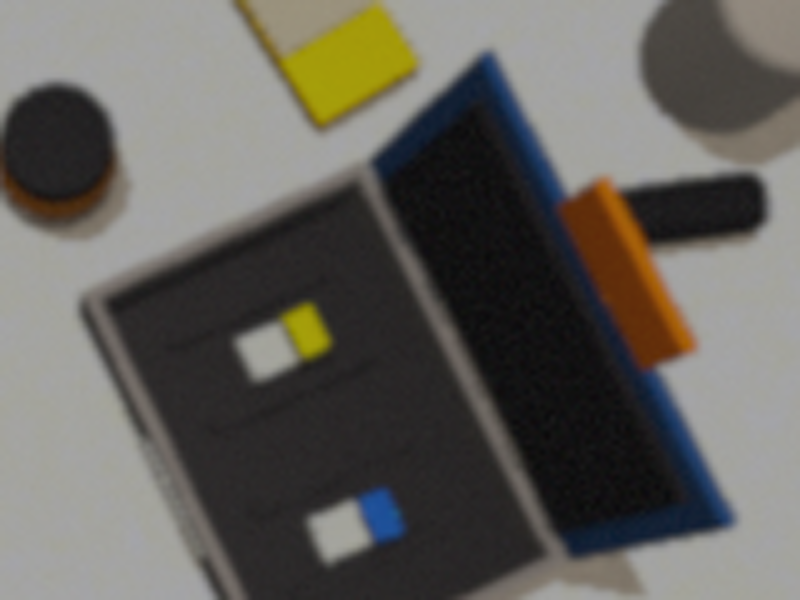

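View pics/s1.png

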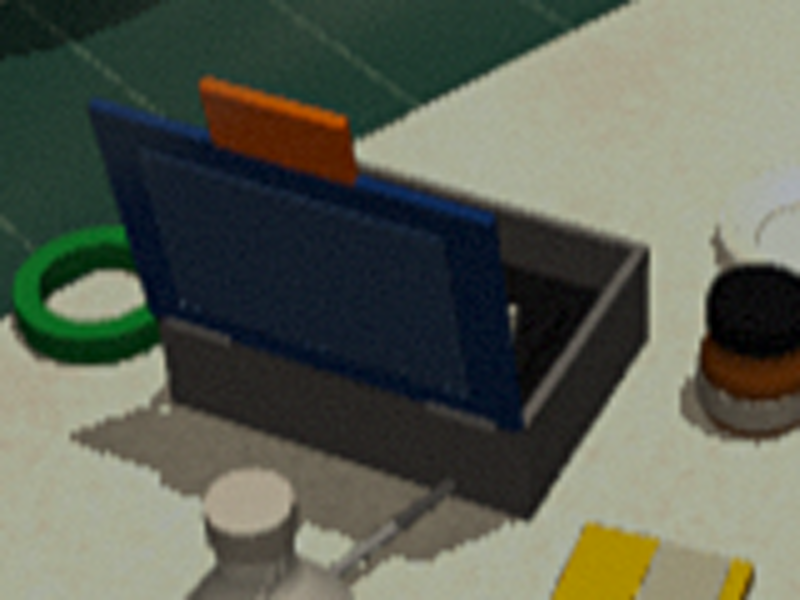

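```bash
cat >> h.py <<'E'
def case2w(p,P):
    c,s=np.cos(p[2]),np.sin(p[2]); P=np.atleast_2d(P)
    return np.c_[p[0]+c*P[:,0]-s*P[:,1],p[1]+s*P[:,0]+c*P[:,1],P[:,2]]
def lidpt(th,r,y,n):
    return [0.06-r*np.cos(th)+n*np.sin(th),y,0.055+r*np.sin(th)+n*np.cos(th)]
E
python3 - <<'E'
from h import *
from scipy.optimize import least_squares
T=camera("top");S=camera("scene")
ob=[] # cam,uv(crop),fn
tc=lambda u,v:((u+.5)/5-.5+260,(v+.5)/5-.5+130)
sc=lambda u,v:((u+.5)/5-.5+140,(v+.5)/5-.5+150)
f=lambda *P:(lambda th:P)
L=lambda r,y,n:(lambda th:lidpt(th,r,y,n))
ob=[(T,tc(85,298),f(-.06,.085,.055)),(T,(492/1.5625,418/1.5625),f(-.06,-.085,.055)),
(T,tc(487,52),L(.123,.085,.006)),(T,tc(735,520),L(.123,-.085,.006)),
(T,tc(605,178),L(.152,.03,.006)),(T,tc(693,348),L(.152,-.03,.006)),
(S,sc(648,248),f(-.06,.085,.055)),(S,sc(528,518),f(.06,.085,0)),(S,sc(170,402),f(.06,-.085,0)),
(S,sc(93,103),L(.123,-.085,.006)),(S,sc(495,224),L(.123,.085,.006)),
(S,sc(203,90),L(.152,-.03,.006)),(S,sc(345,128),L(.152,.03,.006))]
def res(p):
    return np.concatenate([(proj(c,case2w(p,fn(p[3])))-np.array(uv))[0] for c,uv,fn in ob])
g=ray(T,[tc(230,400)],.055)[0]
s=least_squares(res,[g[0],g[1],-1.13,1.8],loss='soft_l1')
p=s.x;print(p,np.round(res(p).reshape(-1,2),1).tolist())
np.save("p.npy",p)
W=lambda P:np.round(case2w(p,P)[0],3)
print("hinge",W([.06,0,.055]),"tabtip",W(lidpt(p[3],.152,0,0)),"shut tab",W(lidpt(0,.152,0,0)))
print("bottle",ray(T,[(655/1.5625,200/1.5625)],.11),"jar cap",ray(T,[(424/1.5625,247/1.5625)],.06),"dish",ray(T,[(356/1.5625,299/1.5625)],.014),"tape",ray(T,[(569/1.5625,436/1.5625)],.018))
E
```

```text
[ 0.56893488 -0.08918757 -1.14369984  1.70697078] [[-1.2, -1.5], [0.1, 2.0], [-0.1, -1.4], [0.1, 0.4], [-0.5, -1.3], [0.4, -0.1], [0.3, -0.6], [0.4, 1.1], [0.1, 0.3], [-1.5, -0.1], [-0.5, -0.5], [-1.0, -1.6], [-0.1, -0.9]]
hinge [ 0.594 -0.144  0.055] tabtip [ 0.602 -0.163  0.206] shut tab [ 0.531 -0.005  0.055]
bottle [[ 0.71675126 -0.2573084   0.11      ]] jar cap [[0.67814677 0.00741033 0.06      ]] dish [[0.62197619 0.0954263  0.014     ]] tape [[ 0.44538098 -0.16873872  0.018     ]]
```

```bash
python3 - <<'E'
from h import *
for n in("scene","top"):
    c=camera(n); print(n,proj(c,get_obs()["eef_pos"]))
E
```

```text
scene [[-120.20491603  129.79237875]]
top [[721.29965846 528.93077123]]
```

>>> {"name": "drive_tool", "arguments": {
  "deltas": [
    [[0.05,0.03,0.02],0.15],
    [[0.05,0.03,0.02],0.15],
    [[0.05,0.03,0.02],0.15],
    [[0.05,0.03,0.0],0.15],
    [[0.05,0.03,0.0],0.0],
    [[0.05,0.05,0.0],0.0]
  ],
  "gripper": 1.0
}}

```text
time_s: 1.0
eef_pos: [0.3864, -0.3963, 0.2827]
eef_rot: [0.002, 0.91, 0.414, -0.001]
wrist_force: [1.0, -1.0, -0.7]
opening: 0.999
```

```bash
python3 - <<'E'
from h import *
c=camera("scene"); p=get_obs()["eef_pos"]; print(proj(c,p),proj(camera("top"),p))
cv2.imwrite("pics/s2.png",cv2.resize(c["frame"][:,:,::-1],(800,600),interpolation=cv2.INTER_CUBIC))
E
```

```text
[[  8.71362458 128.32869175]] [[598.56479303 337.52061728]]
```

View pics/s2.png

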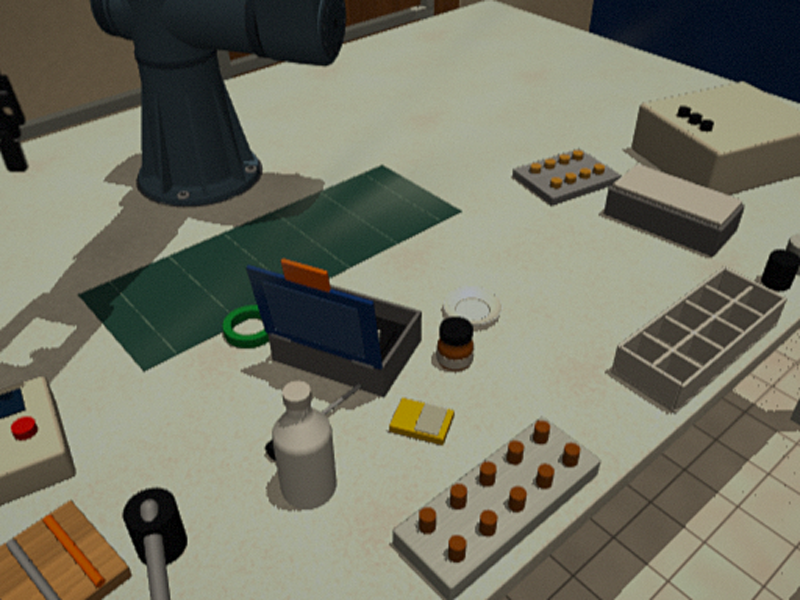

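>>> {"name": "drive_tool", "arguments": {
  "deltas": [
    [[0.02,0.02,0.02],-0.15],
    [[0.02,0.02,0.02],-0.15],
    [[0.02,0.02,0.01],-0.15],
    [[0.02,0.02,0.0],-0.15],
    [[0.02,0.02,0.0],-0.15],
    [[0.02,0.02,0.0],-0.15],
    [[0.0,0.02,0.0],-0.15],
    [[0.0,0.01,0.0],-0.15],
    [[0.0,0.0,0.0],-0.15]
  ]
}}

```text
time_s: 2.0
eef_pos: [0.5113, -0.2384, 0.3342]
eef_rot: [0.0, 0.97, -0.244, 0.0]
wrist_force: [-0.1, -1.3, -0.2]
opening: 1.003
```

```bash
python3 - <<'E'
from h import *
c=camera("scene"); p=get_obs()["eef_pos"]; print(p,get_obs()["q"]);uv=proj(c,p)[0];print(uv)
crop(c,max(0,int(uv[0])-80),max(0,int(uv[1])-90),160,120,"s3.png")
E
```

```text
[ 0.51117465 -0.23890315  0.33415614] [-6.47438282e-01  8.93971924e-02  1.50339267e+00 -1.38652540e-04
  1.54815902e+00  1.42508847e+00]
[118.44803523  98.53169619]
```

View pics/s3.png

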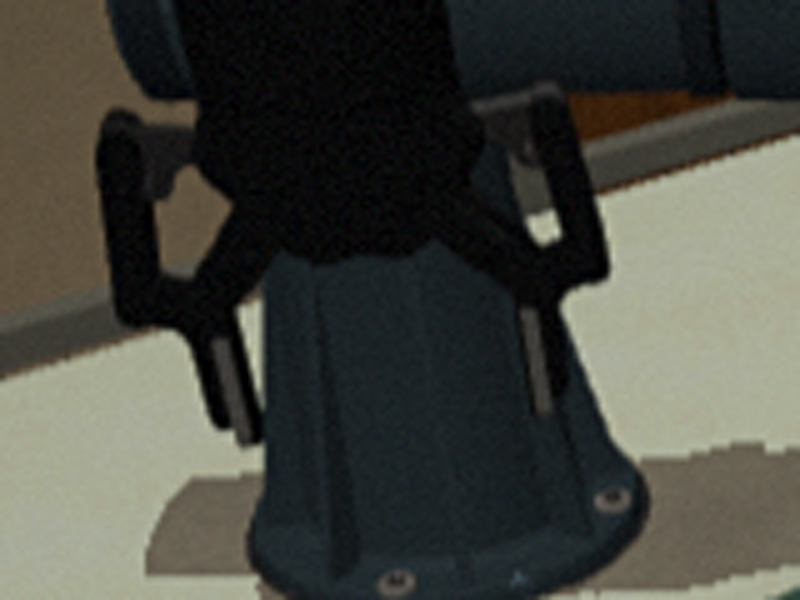

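>>> {"name": "drive_tool", "arguments": {
  "deltas": [
    [[0.05,0.02,0.02],0.15],
    [[0.05,0.02,0.02],0.15],
    [[0.05,0.02,0.02],0.15],
    [[0.05,0.02,0.02],0.0],
    [[0.05,0.02,0.02],0.0],
    [[0.05,0.02,0.02],0.0],
    [[0.05,0.02,0.02],0.0],
    [[0.05,0.02,0.02],0.0],
    [[0.05,0.02,0.02],0.0]
  ],
  "gripper": 0.0
}}

```text
time_s: 2.95
eef_pos: [0.8337, -0.0841, 0.4403]
eef_rot: [0.002, 1.0, -0.014, 0.014]
wrist_force: [0.1, 0.8, -1.2]
opening: -0.0
```

```bash
python3 - <<'E'
from h import *
o=get_obs();print(o["q"],o["eef_pos"],o["eef_rot"])
E
```

```text
[-0.24282751  0.81901266  0.30248467  0.00343327  1.99242317  1.35662876] [ 0.8337174  -0.08413517  0.44033983] [ 0.00161799  0.99981052 -0.01360404  0.01382855]
```

>>> {"name": "drive_tool", "arguments": {
  "deltas": [
    [[0.05,0.0,0.0],0.0],
    [[0.05,0.0,0.0],0.0],
    [[0.05,0.0,0.0],0.0]
  ]
}}

```text
time_s: 3.25
eef_pos: [0.8894, -0.0726, 0.3975]
eef_rot: [0.006, 0.998, -0.009, 0.062]
wrist_force: [-0.1, 0.7, -0.1]
opening: -0.002
```

```bash
python3 - <<'E'
from h import *
o=get_obs();print(o["q"],o["eef_pos"],o["eef_rot"])
E
```

```text
[-0.21905362  0.87613318  0.29776773  0.01508347  1.84292432  1.37414059] [ 0.88936727 -0.07256594  0.39754452] [ 0.00589456  0.99799153 -0.00870077  0.06246968]
```

>>> {"name": "drive_tool", "arguments": {
  "deltas": [
    [[0.05,0.0,0.03],0.0],
    [[0.05,0.0,0.03],0.0],
    [[0.05,0.0,0.03],0.0],
    [[0.05,0.0,0.03],0.0]
  ]
}}

```text
time_s: 3.65
eef_pos: [0.9206, -0.063, 0.4337]
eef_rot: [0.011, 0.991, -0.007, 0.132]
wrist_force: [-0.1, 0.2, 0.1]
opening: 0.007
```

```bash
python3 - <<'E'
from h import *
o=get_obs();print(o["q"],o["eef_pos"],o["eef_rot"])
E
```

```text
[-0.20702779  0.84335525  0.29767238  0.03092678  1.73627753  1.38717159] [ 0.92055885 -0.06304271  0.43374208] [ 0.01106784  0.9911484  -0.0070637   0.13210774]
```

>>> {"name": "drive_tool", "arguments": {
  "deltas": [
    [[0.05,0.0,0.04],0.0],
    [[0.05,0.0,0.04],0.0],
    [[0.05,0.0,0.04],0.0],
    [[0.05,0.0,0.04],0.0],
    [[0.05,0.0,0.04],0.0],
    [[0.05,0.0,0.04],0.0],
    [[0.05,0.0,0.04],0.0],
    [[0.05,0.0,0.04],0.0]
  ]
}}

```text
time_s: 4.45
eef_pos: [0.9664, -0.0483, 0.5376]
eef_rot: [0.019, 0.962, -0.006, 0.272]
wrist_force: [0.4, 0.0, 0.0]
opening: -0.001
```

```bash
python3 - <<'E'
from h import *
o=get_obs();print(o["q"],o["eef_pos"],o["eef_rot"])
E
```

```text
[-0.19225605  0.75913751  0.29877109  0.06094599  1.53529819  1.4060576 ] [ 0.9663915  -0.04833122  0.5376242 ] [ 0.01891914  0.96220516 -0.00603506  0.27160058]
```

>>> {"name": "drive_tool", "arguments": {
  "deltas": [
    [[0.05,0.0,0.04],0.0],
    [[0.05,0.0,0.04],0.0],
    [[0.05,0.0,0.04],0.0],
    [[0.05,0.0,0.04],0.0],
    [[0.05,0.0,0.04],0.0],
    [[0.05,0.0,0.04],0.0],
    [[0.05,0.0,0.04],0.0],
    [[0.05,0.0,0.04],0.0],
    [[0.05,0.0,0.04],0.0],
    [[0.05,0.0,0.04],0.0]
  ]
}}

```text
time_s: 5.45
eef_pos: [1.031, -0.0364, 0.6398]
eef_rot: [0.024, 0.9, -0.004, 0.434]
wrist_force: [-0.5, -0.0, 0.7]
opening: 0.001
```

```bash
python3 - <<'E'
from h import *
o=get_obs();print(o["q"],o["eef_pos"],o["eef_rot"])
w,x,y,z=o["eef_rot"];print(R.from_quat([x,y,z,w]).as_matrix())
E
```

```text
[-0.17848029  0.72228777  0.29881621  0.0982807   1.22549256  1.41261582] [ 1.03104061 -0.03637862  0.63981823] [ 0.02423381  0.90044874 -0.0041284   0.4342669 ]
[[ 0.62279044 -0.02848272  0.78187007]
 [ 0.01361306 -0.99879136 -0.04722827]
 [ 0.78227026  0.04005696 -0.62164997]]
```

>>> {"name": "drive_tool", "arguments": {
  "deltas": [
    [[-0.04,-0.01,-0.02],-0.15],
    [[-0.04,-0.01,-0.02],-0.15],
    [[-0.04,-0.01,-0.02],-0.15],
    [[-0.04,-0.01,-0.02],-0.15],
    [[-0.04,-0.01,-0.02],-0.15],
    [[-0.04,-0.01,-0.02],-0.15],
    [[-0.04,-0.01,-0.02],-0.15]
  ]
}}

```text
time_s: 6.15
eef_pos: [0.7593, -0.1094, 0.5002]
eef_rot: [0.232, 0.781, -0.443, 0.375]
wrist_force: [-0.3, -0.2, -0.7]
opening: 0.001
```

```bash
cat >> h.py <<'E'
def st():
    o=get_obs(); w,x,y,z=o["eef_rot"]; M=R.from_quat([x,y,z,w]).as_matrix()
    p=np.load("p.npy"); c,s=np.cos(p[2]),np.sin(p[2]); d=o["eef_pos"][:2]-(p[:2]+.06*np.array([c,s]))
    print("t",round(o["time_s"],2),"pos",o["eef_pos"].round(4),"u,v",(d@[c,s]).round(4),(d@[-s,c]).round(4),"q",o["q"].round(2))
    print("toolz az,el",np.degrees([np.arctan2(M[1,2],M[0,2]),np.arcsin(M[2,2])]).round(1),"tooly",M[:,1].round(2),"F",o["wrist_force"].round(1))
E
python3 -c "from h import *; st()"
```

```text
t 6.15 pos [ 0.7593 -0.1094  0.5002] u,v 0.0372 0.1649 q [-0.01  0.27  1.21 -0.82  1.23  2.7 ]
toolz az,el [-61.4 -37.7] tooly [-0.87 -0.5   0.03] F [-0.3 -0.2 -0.7]
```

```bash
cat > kin.py <<'E'
import numpy as np
from scipy.spatial.transform import Rotation as R
from scipy.optimize import least_squares
D=[([-1.52827502,.181534144,1.60798991,0,1.35381497,-.206297938],[.14159305,-.55672869,.23039678],[-8.7e-4,.99227,.124089,7e-5]),
([-.647438282,.0893971924,1.50339267,-.0001387,1.54815902,1.42508847],[.51117465,-.23890315,.33415614],[0,.97,-.244,0]),
([-.24282751,.81901266,.30248467,.00343327,1.99242317,1.35662876],[.8337174,-.08413517,.44033983],[.00161799,.99981052,-.01360404,.01382855]),
([-.21905362,.87613318,.29776773,.01508347,1.84292432,1.37414059],[.88936727,-.07256594,.39754452],[.00589456,.99799153,-.00870077,.06246968]),
([-.20702779,.84335525,.29767238,.03092678,1.73627753,1.38717159],[.92055885,-.06304271,.43374208],[.01106784,.9911484,-.0070637,.13210774]),
([-.19225605,.75913751,.29877109,.06094599,1.53529819,1.4060576],[.9663915,-.04833122,.5376242],[.01891914,.96220516,-.00603506,.27160058]),
([-.17848029,.72228777,.29881621,.0982807,1.22549256,1.41261582],[1.03104061,-.03637862,.63981823],[.02423381,.90044874,-.0041284,.4342669])]
def fk(k,q):
    d1,a1,lat1,a2,f1,f2,lat2,L,o4,o5x=k
    rz=lambda t:R.from_euler('z',t); ry=lambda t:R.from_euler('y',t)
    A=rz(q[0]); p=A.apply([a1,lat1,d1]); A=A*ry(q[1]); p=p+A.apply([0,0,a2]); A=A*ry(q[2])
    p=p+A.apply([f2,0,f1]); A=A*rz(S4*q[3]); p=p+A.apply([0,lat2,o4]); A=A*ry(q[4]); p=p+A.apply([o5x,0,L]); A=A*rz(S6*q[5])
    return p,A
def fit(extra=[]):
    global S4,S6
    best=None
    for S4 in(1,-1):
      for S6 in(1,-1):
        f=lambda k:np.concatenate([fk(k,q)[0]-np.array(p) for q,p,_ in D+extra]+[.001*np.array(k)])
        s=least_squares(f,[.3,0,.1,.4,.4,0,0,.2,0,0])
        # orientation z check
        e=[np.linalg.norm(fk(s.x,q)[1].as_matrix()[:,2]-R.from_quat([o[1],o[2],o[3],o[0]]).as_matrix()[:,2]) for q,_,o in D+extra]
        ex=[ (R.from_quat([o[1],o[2],o[3],o[0]]).inv()*fk(s.x,q)[1]).as_rotvec().round(2) for q,_,o in D+extra]
        print(S4,S6,s.cost,np.abs(f(s.x)[:-10]).max(),s.x.round(3),max(e),ex[-1],ex[0])
        if best is None or s.cost+max(e)<best[0]: best=(s.cost+max(e),S4,S6,s.x)
    _,S4,S6,k=best; return k
E
cat > t.py <<'E'
from kin import *
import kin
from bench import get_obs
o=get_obs()
k=fit([(o["q"],o["eef_pos"],o["eef_rot"])])
E
python3 t.py
```

```text
1 1 2.7273897790242915e-07 5.331669170327569e-07 [ 0.313  0.     0.118  0.438  0.257  0.085  0.     0.319  0.257 -0.   ] 0.0006585358305464306 [-0.   -0.   -1.57] [-0.    0.   -1.57]
1 -1 2.7273897790242915e-07 5.331669170327569e-07 [ 0.313  0.     0.118  0.438  0.257  0.085  0.     0.319  0.257 -0.   ] 0.0006585358305464308 [-0.  -0.  -0.7] [-0.    0.   -1.16]
-1 1 0.02721895845061812 0.11582402855360893 [ 0.89   0.259 -0.141  0.036  0.115  0.615  0.252  0.031  0.113 -0.164] 1.3823536281932098 [ 1.47 -0.53 -0.7 ] [-0.    0.   -1.57]
-1 -1 0.02721895845061812 0.11582402855360893 [ 0.89   0.259 -0.141  0.036  0.115  0.615  0.252  0.031  0.113 -0.164] 1.3823536281932098 [ 1.08 -1.08 -0.01] [-0.    0.   -1.16]
```

```bash
cat >> kin.py <<'E'
S4=S6=1
K=None
def ik(pos,az,M0,az0,q0):
    """tool rotation = Rz(az-az0)*M0"""
    Rt=R.from_euler('z',az-az0)*R.from_matrix(M0)
    lo=[-2.99,-.89,.3,-1.14,0,-3.12];hi=[2.99,2.07,2.58,4.28,2.63,3.12]
    def f(q):
        p,A=fk(K,q); A=A*R.from_euler('z',np.pi/2)
        return np.r_[(p-pos)*5,(Rt.inv()*A).as_rotvec()]
    s=least_squares(f,np.clip(q0,np.array(lo)+1e-3,np.array(hi)-1e-3),bounds=(lo,hi))
    return s.x,np.abs(s.fun).max()
E
cat > t2.py <<'E'
import kin; from kin import *
from h import *
o=get_obs(); kin.K=kin.fit([(o["q"],o["eef_pos"],o["eef_rot"])]); kin.S4=kin.S6=1
np.save("K.npy",kin.K)
w,x,y,z=o["eef_rot"]; M=R.from_quat([x,y,z,w]).as_matrix(); az0=np.arctan2(M[1,2],M[0,2])
H=np.array([.594,-.144]);c,s=np.cos(-1.1437),np.sin(-1.1437)
def P(u,v,z): return np.array([H[0]+c*u-s*v,H[1]+s*u+c*v,z])
for name,uvz in dict(pre=(.06,0,.27),tip=(.05,0,.2),tipped=(-.03,0,.2),back=(-.12,0,.22),low=(-.14,0,.12),catch=(-.06,0,.13),shut=(-.132,0,.028)).items():
    for az in(-65,-50,-35,-20,0):
        q,e=kin.ik(P(*uvz),np.radians(az),M,az0,o["q"]); print(name,az,q.round(2),e.round(4))
E
python3 t2.py | grep -v "\[ 0.*\] 0.*\[" 
```

```text
-1 1 0.02721895845061812 0.11582402855360893 [ 0.89   0.259 -0.141  0.036  0.115  0.615  0.252  0.031  0.113 -0.164] 1.3823536281932098 [ 1.47 -0.53 -0.7 ] [-0.    0.   -1.57]
-1 -1 0.02721895845061812 0.11582402855360893 [ 0.89   0.259 -0.141  0.036  0.115  0.615  0.252  0.031  0.113 -0.164] 1.3823536281932098 [ 1.08 -1.08 -0.01] [-0.    0.   -1.16]
pre -65 [-0.17  0.14  1.84 -1.04  0.85  3.09] 0.0
pre -50 [-0.27  0.01  1.98 -0.99  0.56  2.84] 0.0
pre -35 [-0.42 -0.09  2.07 -0.55  0.3   2.18] 0.0
pre -20 [-0.59 -0.13  2.11  0.63  0.32  0.78] 0.0
pre 0 [-0.78 -0.08  2.07  1.03  0.71  0.08] 0.0
tip -65 [-0.18  0.22  1.87 -1.04  0.79  3.12] 0.0626
tip -50 [-0.26  0.11  2.02 -1.14  0.51  3.03] 0.0299
tip -35 [-0.4   0.03  2.13 -1.12  0.18  2.78] 0.0
tip -20 [-0.57 -0.02  2.18  1.14  0.19  0.26] 0.0
tip 0 [-0.77  0.02  2.13  1.23  0.63 -0.17] 0.0
tipped -65 [-0.06  0.15  1.92 -0.97  0.88  3.12] 0.0996
tipped -50 [-0.11  0.05  2.08 -1.14  0.62  3.12] 0.0338
tipped -35 [-0.25 -0.06  2.21 -1.14  0.3   2.88] 0.0148
tipped -20 [-0.44 -0.14  2.28  0.7   0.11  0.78] 0.0
tipped 0 [-0.68 -0.13  2
[... 386 characters left out ...]
] 0.1748
low -35 [-0.02  0.02  2.24 -1.14  0.44  3.08] 0.1393
low -20 [-0.22 -0.08  2.38 -1.14  0.06  2.75] 0.0917
low 0 [-0.49 -0.06  2.46  1.83  0.39 -0.63] 0.0
catch -65 [-0.04  0.23  1.94 -0.93  0.83  3.12] 0.1849
catch -50 [-0.09  0.14  2.09 -1.1   0.58  3.12] 0.1289
catch -35 [-0.22  0.04  2.22 -1.14  0.29  2.93] 0.1142
catch -20 [-0.36 -0.01  2.3  -1.14  0.    2.66] 0.0678
catch 0 [-0.64  0.02  2.35  1.62  0.49 -0.52] 0.0
shut -65 [ 0.03  0.38  1.94 -0.83  0.78  3.12] 0.3226
shut -50 [-0.    0.3   2.08 -1.01  0.57  3.12] 0.2817
shut -35 [-0.06  0.24  2.17 -1.14  0.38  3.1 ] 0.2655
shut -20 [-0.27  0.16  2.3  -1.14  0.    2.73] 0.2319
shut 0 [-0.25  0.17  2.29 -1.14  0.    2.5 ] 0.2528
```

```bash
cat > t3.py <<'E'
import kin; from kin import *
from h import *
kin.K=np.load("K.npy")
H=np.array([.594,-.144]);c,s=np.cos(-1.1437),np.sin(-1.1437)
def P(u,v,z): return np.array([H[0]+c*u-s*v,H[1]+s*u+c*v,z])
S=[[-.3,.1,2,-.9,.8,a] for a in(-2,0,2)]+[[-.3,.1,2,1.5,.8,a] for a in(-2,0,2)]+[[-.3,.1,2,3.2,.8,a] for a in(-2,0,2)]
for el in(-38,-50,-60):
  for az in(-65,-45,-25,-5,15):
    row=[]
    for roll in(0,90,180,270):
      # tool z at az,el ; roll0: tool y horizontal
      a,e=np.radians(az),np.radians(el); Z=np.array([np.cos(e)*np.cos(a),np.cos(e)*np.sin(a),np.sin(e)]); Y=np.array([np.sin(a),-np.cos(a),0]); X=np.cross(Y,Z)
      M=(R.from_matrix(np.c_[X,Y,Z])*R.from_euler('z',np.radians(roll))).as_matrix()
      r=[]
      for uvz in((-.13,0,.12),(-.06,0,.13),(-.132,0,.028)):
        b=min((kin.ik(P(*uvz),0,M,0,q0) for q0 in S),key=lambda t:t[1]); r.append(b)
      row.append("/".join("%.2f"%x[1] if x[1]>.003 else "ok(%.1f,%.1f,%.1f)"%tuple(x[0][3:]) for x in r))
    print(el,az,"\n   ".join(row))
E
timeout 500 python3 t3.py
```

```text
-38 -65 0.02/0.04/0.07
   0.02/0.04/0.07
   0.02/0.04/0.07
   0.02/0.04/0.07
-38 -45 0.12/0.10/0.07
   0.12/0.10/0.07
   0.12/0.10/0.07
   0.12/0.10/0.07
-38 -25 ok(4.2,0.3,-2.4)/ok(3.9,0.2,-2.2)/ok(3.7,0.5,-1.9)
   ok(4.2,0.3,-0.9)/ok(3.9,0.2,-0.6)/ok(3.7,0.5,-0.3)
   ok(4.2,0.3,0.7)/ok(3.9,0.2,0.9)/ok(3.7,0.5,1.3)
   ok(4.2,0.3,2.3)/ok(3.9,0.2,2.5)/ok(3.7,0.5,2.8)
-38 -5 ok(2.0,0.3,-0.7)/ok(1.7,0.4,-0.5)/ok(2.6,0.5,-1.3)
   ok(2.0,0.3,0.9)/ok(1.7,0.4,1.1)/ok(2.6,0.5,0.3)
   ok(2.0,0.3,2.5)/ok(1.7,0.4,2.7)/ok(2.6,0.5,1.8)
   ok(2.0,0.3,-2.2)/ok(1.7,0.4,-2.1)/ok(2.6,0.5,-2.9)
-38 15 ok(1.4,0.7,-0.5)/ok(1.3,0.8,-0.5)/ok(1.8,0.7,-1.0)
   ok(1.4,0.7,1.0)/ok(1.3,0.8,1.1)/ok(1.8,0.7,0.5)
   ok(1.4,0.7,2.6)/ok(1.3,0.8,2.6)/ok(1.8,0.7,2.1)
   ok(1.4,0.7,-2.1)/ok(1.3,0.8,-2.1)/ok(1.8,0.7,-2.6)
-50 -65 ok(-0.9,0.9,-2.9)/ok(-0.9,0.8,-3.0)/ok(-1.0,0.8,-2.7)
   ok(-0.9,0.9,-1.3)/ok(-0.9,0.8,-1.5)/ok(-1.0,0.8,-1.1)
   ok(-0.9,0.9,0.2)/ok(-0.9,0.8,0.1)/ok(-1.0,0.8,0.4)
   ok(-0.9,0.9,1.8)/ok(-0.9,0.8,1.7)/ok(-1.0,0.8,2.0)
-50 -45 ok(-1.0,0.6,3.1)/ok(-0.9,0.5,2.9)/0.05
   ok(-1.0,0.6,-1.6)/ok(-0.9,
[... 1102 characters left out ...]
.6,0.7,1.1)/ok(-0.5,0.6,0.9)/ok(-0.8,0.5,1.4)
-60 -25 ok(-0.3,0.5,2.0)/ok(-0.1,0.5,1.8)/ok(-0.5,0.3,2.3)
   ok(-0.3,0.5,-2.7)/ok(-0.1,0.5,-3.0)/ok(-0.5,0.3,-2.5)
   ok(-0.3,0.5,-1.1)/ok(-0.1,0.5,-1.4)/ok(-0.5,0.3,-0.9)
   ok(-0.3,0.5,0.4)/ok(-0.1,0.5,0.2)/ok(-0.5,0.3,0.7)
-60 -5 ok(0.3,0.5,1.1)/ok(0.4,0.5,0.9)/ok(0.5,0.3,0.8)
   ok(0.3,0.5,2.7)/ok(0.4,0.5,2.5)/ok(0.5,0.3,2.4)
   ok(0.3,0.5,-2.0)/ok(0.4,0.5,-2.2)/ok(0.5,0.3,-2.3)
   ok(0.3,0.5,-0.5)/ok(0.4,0.5,-0.6)/ok(0.5,0.3,-0.7)
-60 15 ok(0.6,0.7,0.4)/ok(0.6,0.7,0.3)/ok(0.8,0.5,0.1)
   ok(0.6,0.7,2.0)/ok(0.6,0.7,1.9)/ok(0.8,0.5,1.7)
   ok(0.6,0.7,-2.7)/ok(0.6,0.7,-2.8)/ok(0.8,0.5,-3.0)
   ok(0.6,0.7,-1.1)/ok(0.6,0.7,-1.2)/ok(0.8,0.5,-1.4)
```

```bash
cat > t4.py <<'E'
import kin; from kin import *
from h import *
kin.K=np.load("K.npy")
def M(az,el,roll=0):
      a,e=np.radians(az),np.radians(el); Z=np.array([np.cos(e)*np.cos(a),np.cos(e)*np.sin(a),np.sin(e)]); Y=np.array([np.sin(a),-np.cos(a),0]); X=np.cross(Y,Z)
      return (R.from_matrix(np.c_[X,Y,Z])*R.from_euler('z',np.radians(roll))).as_matrix()
for az in(0,-20,-40):
 for z in(.2,.3,.4):
  for x in(.65,.6,.55,.5,.45,.4,.35,.3):
   r=[kin.ik(np.array([x,-.1,z]),0,M(az,-38),0,q0) for q0 in([-.3,.1,2,0,.8,1.5],[-.3,-.3,2.4,.5,.8,1.5],[-.3,-.3,2.4,-.5,.8,2])]
   q,e=min(r,key=lambda t:t[1]); print(az,z,x,q.round(2),e.round(3))
E
python3 t4.py
```

```text
0 0.2 0.65 [-0.54  0.03  2.13  1.24  0.44  0.02] 0.0
0 0.2 0.6 [-0.61 -0.09  2.24  1.23  0.5  -0.02] 0.0
0 0.2 0.55 [-0.71 -0.23  2.36  1.19  0.58 -0.03] 0.0
0 0.2 0.5 [-0.84 -0.4   2.47  1.11  0.71 -0.02] 0.0
0 0.2 0.45 [-1.02 -0.62  2.58  1.02  0.91 -0.  ] 0.0
0 0.2 0.4 [-1.2  -0.75  2.58  0.87  1.18  0.05] 0.077
0 0.2 0.35 [-1.43 -0.85  2.58  0.79  1.46 -0.01] 0.131
0 0.2 0.3 [-1.7  -0.89  2.58  0.72  1.74 -0.19] 0.167
0 0.3 0.65 [-0.54 -0.15  2.05  0.84  0.57  0.46] 0.0
0 0.3 0.6 [-0.61 -0.28  2.16  0.86  0.64  0.41] 0.0
0 0.3 0.55 [-0.71 -0.43  2.26  0.86  0.74  0.38] 0.0
0 0.3 0.5 [-0.84 -0.61  2.36  0.85  0.89  0.35] 0.0
0 0.3 0.45 [-1.02 -0.82  2.45  0.85  1.11  0.31] 0.0
0 0.3 0.4 [-1.25 -0.89  2.46  0.85  1.39  0.21] 0.064
0 0.3 0.35 [-1.52 -0.89  2.46  0.86  1.69  0.03] 0.158
0 0.3 0.3 [-1.84 -0.89  2.48  0.82  1.98 -0.21] 0.223
0 0.4 0.65 [-0.54 -0.25  1.93  0.64  0.74  0.71] 0.0
0 0.4 0.6 [-0.61 -0.38  2.03  0.67  0.81  0.66] 0.0
0 0.4 0.55 [-0.71 -0.53  2.12  0.7   0.91  0.61] 0.0
0 0.4 0.5 [-0.84 -0.69  2.2   0.74  1.06  0.55] 0.0
0 0.4 0.45 [-1.02 -0.86  2.27  0.79  1
[... 2136 characters left out ...]
.19 -0.44  2.27 -0.74  0.61  2.55] 0.0
-40 0.3 0.45 [-0.23 -0.62  2.37 -0.64  0.65  2.41] 0.0
-40 0.3 0.4 [-0.29 -0.85  2.46 -0.49  0.73  2.21] 0.0
-40 0.3 0.35 [-0.17 -0.89  2.47 -0.65  0.89  2.38] 0.092
-40 0.3 0.3 [ 0.   -0.89  2.49 -0.82  1.07  2.6 ] 0.193
-40 0.4 0.65 [-0.12 -0.12  1.82 -0.68  0.74  2.49] 0.0
-40 0.4 0.6 [-0.14 -0.25  1.93 -0.66  0.75  2.45] 0.0
-40 0.4 0.55 [-0.16 -0.38  2.03 -0.62  0.77  2.4 ] 0.0
-40 0.4 0.5 [-0.19 -0.53  2.12 -0.57  0.8   2.32] 0.0
-40 0.4 0.45 [-0.23 -0.7   2.21 -0.5   0.85  2.22] 0.0
-40 0.4 0.4 [-0.29 -0.89  2.28 -0.41  0.92  2.09] 0.0
-40 0.4 0.35 [-0.16 -0.89  2.27 -0.57  1.08  2.25] 0.103
-40 0.4 0.3 [-0.01 -0.89  2.27 -0.73  1.25  2.41] 0.204
```

>>> {"name": "drive_tool", "arguments": {
  "deltas": [
    [[-0.05,-0.01,-0.01],0.15],
    [[-0.05,-0.01,-0.01],0.15],
    [[-0.05,-0.01,-0.01],0.15],
    [[-0.05,-0.01,-0.01],0.15],
    [[-0.05,-0.01,-0.01],0.0],
    [[-0.05,-0.01,-0.01],0.0],
    [[-0.05,0.0,0.0],0.0],
    [[-0.05,0.01,0.0],0.0]
  ]
}}

```text
time_s: 6.95
eef_pos: [0.4164, -0.1467, 0.4287]
eef_rot: [0.137, 0.873, -0.238, 0.403]
wrist_force: [-119.5, 35.0, 62.3]
opening: 0.001
```

```bash
python3 -c "from h import *; st()"
```

```text
t 6.95 pos [ 0.4164 -0.1467  0.4287] u,v -0.0709 -0.1627 q [-0.63 -0.9   2.22  0.03  0.94  1.47]
toolz az,el [-34.1 -39.6] tooly [-0.53 -0.85  0.05] F [-119.5   35.    62.3]
```

```bash
python3 - <<'E'
from h import *
c=camera("scene"); st()
cv2.imwrite("pics/s4.png",cv2.resize(c["frame"][:,:,::-1],(800,600),interpolation=cv2.INTER_CUBIC))
E
```

```text
t 7.0 pos [ 0.4147 -0.1469  0.4198] u,v -0.0713 -0.1643 q [-0.63 -0.89  2.22  0.04  0.95  1.46]
toolz az,el [-34.1 -40.7] tooly [-0.53 -0.85  0.05] F [ -7.5  -4.5 -15. ]
```

View pics/s4.png

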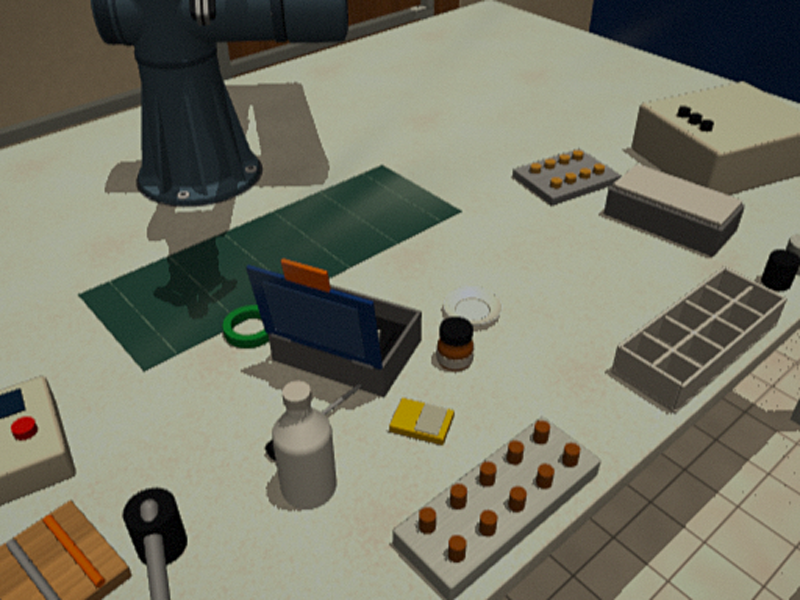

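>>> {"name": "drive_tool", "arguments": {
  "deltas": [
    [[-0.01,0.007,0.0],0.0],
    [[-0.015,0.01,0.0],0.0],
    [[-0.015,0.01,0.0],0.0],
    [[-0.015,0.01,0.0],0.0]
  ]
}}

```text
time_s: 7.4
eef_pos: [0.4024, -0.1087, 0.4229]
eef_rot: [0.143, 0.878, -0.25, 0.383]
wrist_force: [0.3, 0.8, 0.7]
opening: -0.001
```

```bash
python3 -c "from h import *; st()"
```

```text
t 7.4 pos [ 0.4024 -0.1087  0.4229] u,v -0.1113 -0.1596 q [-0.43 -0.89  2.21 -0.18  1.    1.72]
toolz az,el [-36.3 -41.7] tooly [-0.55 -0.83  0.06] F [0.3 0.8 0.7]
```

>>> {"name": "drive_tool", "arguments": {
  "deltas": [
    [[-0.03,0.005,0.0],0.05],
    [[-0.04,0.005,-0.01],0.05],
    [[-0.04,0.005,-0.01],0.05]
  ]
}}

```text
time_s: 7.7
eef_pos: [0.3996, -0.0669, 0.4164]
eef_rot: [0.134, 0.901, -0.192, 0.366]
wrist_force: [-0.8, -0.1, -0.1]
opening: 0.004
```

```bash
python3 -c "from h import *; st()"
```

```text
t 7.7 pos [ 0.3996 -0.0669  0.4164] u,v -0.1504 -0.1449 q [-0.33 -0.89  2.2  -0.19  1.05  1.69]
toolz az,el [-32.1 -44.1] tooly [-0.44 -0.89  0.1 ] F [-0.8 -0.1 -0.1]
```

>>> {"name": "drive_tool", "arguments": {
  "deltas": [
    [[-0.04,-0.02,-0.01],0.05],
    [[-0.04,-0.02,-0.02],0.05],
    [[-0.04,-0.02,-0.02],0.05],
    [[-0.04,-0.02,-0.02],0.0]
  ]
}}

```text
time_s: 8.1
eef_pos: [0.4, -0.1379, 0.3608]
eef_rot: [0.118, 0.927, -0.118, 0.336]
wrist_force: [1.5, -0.7, 0.1]
opening: -0.004
```

```bash
python3 -c "from h import *; st()"
```

```text
t 8.1 pos [ 0.4    -0.1379  0.3608] u,v -0.0856 -0.1739 q [-0.78 -0.89  2.28  0.24  1.07  1.  ]
toolz az,el [-26.6 -48.3] tooly [-0.3  -0.94  0.14] F [ 1.5 -0.7  0.1]
```

>>> {"name": "drive_tool", "arguments": {
  "deltas": [
    [[-0.04,0.01,-0.01],0.0],
    [[-0.04,0.0,-0.02],0.0],
    [[-0.05,0.0,-0.02],0.0],
    [[-0.05,-0.005,-0.02],0.0],
    [[-0.05,-0.005,-0.02],0.0]
  ]
}}

```text
time_s: 8.6
eef_pos: [0.3468, -0.1965, 0.269]
eef_rot: [0.114, 0.944, -0.121, 0.285]
wrist_force: [-0.1, -0.4, -0.5]
opening: -0.001
```

```bash
python3 -c "from h import *; st()"
```

```text
t 8.6 pos [ 0.3468 -0.1965  0.269 ] u,v -0.0543 -0.2467 q [-1.11 -0.89  2.42  0.38  1.11  0.64]
toolz az,el [-29.1 -54.2] tooly [-0.29 -0.94  0.15] F [-0.1 -0.4 -0.5]
```

```bash
cat > t5.py <<'E'
import kin; from kin import *
from h import *
import sys
kin.K=np.load("K.npy"); st()
o=get_obs();w,x,y,z=o["eef_rot"]; M=R.from_quat([x,y,z,w]).as_matrix(); az0=np.arctan2(M[1,2],M[0,2])
H=np.array([.594,-.144]);c,s=np.cos(-1.1437),np.sin(-1.1437)
def P(u,v,z): return np.array([H[0]+c*u-s*v,H[1]+s*u+c*v,z])
for name,uvz in dict(pre=(.06,0,.27),tip=(.05,0,.2),tipped=(-.03,0,.2),back=(-.12,0,.22),low=(-.14,0,.12),catch=(-.06,0,.13),shut=(-.142,0,.024)).items():
    for az in(-70,-60,-50,-40):
        q,e=min((kin.ik(P(*uvz),np.radians(az),M,az0,q0) for q0 in(o["q"],[-.1,.2,1.9,-.8,.8,2.5])),key=lambda t:t[1]); print(name,az,q.round(2),e.round(4))
E
python3 t5.py
```

```text
t 8.6 pos [ 0.3468 -0.1965  0.269 ] u,v -0.0543 -0.2467 q [-1.11 -0.89  2.42  0.38  1.11  0.64]
toolz az,el [-29.1 -54.2] tooly [-0.29 -0.94  0.15] F [-0.1 -0.4 -0.5]
pre -70 [-0.26  0.16  1.68 -0.61  1.01  2.54] 0.0
pre -60 [-0.3   0.09  1.75 -0.54  0.89  2.33] 0.0
pre -50 [-0.35  0.04  1.81 -0.43  0.78  2.07] 0.0
pre -40 [-0.41 -0.01  1.86 -0.26  0.71  1.75] 0.0
tip -70 [-0.24  0.23  1.75 -0.67  0.9   2.65] 0.0
tip -60 [-0.28  0.17  1.82 -0.62  0.78  2.45] 0.0
tip -50 [-0.33  0.11  1.88 -0.51  0.66  2.19] 0.0
tip -40 [-0.4   0.07  1.93 -0.33  0.56  1.85] 0.0
tipped -70 [-0.12  0.17  1.82 -0.69  0.97  2.77] 0.0
tipped -60 [-0.15  0.1   1.9  -0.66  0.84  2.59] 0.0
tipped -50 [-0.2   0.04  1.97 -0.59  0.72  2.36] 0.0
tipped -40 [-0.26 -0.02  2.02 -0.45  0.61  2.05] 0.0
back -70 [ 0.05  0.09  1.86 -0.68  1.09  2.88] 0.0
back -60 [ 0.02  0.02  1.94 -0.67  0.97  2.71] 0.0
back -50 [-0.02 -0.05  2.01 -0.63  0.85  2.51] 0.0
back -40 [-0.08 -0.12  2.07 -0.53  0.73  2.25] 0.0
low -70 [ 0.09  0.25  1.92 -0.77  0.95  3.08] 0.0
low -60 [ 0.06  0.18  2.   -0.79  0.82  2.94] 0.0
low -50 [ 0.02  0.12  2.08 -0.8   0.69  2.78] 0.0
low -40 [-0.04  0.05  2.15 -0.75  0.55  2.55] 0.0
catch -70 [-0.06  0.26  1.88 -0.77  0.88  2.94] 0.0
catch -60 [-0.1   0.19  1.96 -0.77  0.75  2.78] 0.0
catch -50 [-0.14  0.13  2.03 -0.74  0.62  2.58] 0.0
catch -40 [-0.21  0.08  2.09 -0.63  0.49  2.3 ] 0.0
shut -70 [ 0.06  0.42  1.92 -0.79  0.81  3.12] 0.0627
shut -60 [ 0.05  0.38  2.   -0.92  0.69  3.12] 0.0244
shut -50 [ 0.02  0.34  2.09 -1.06  0.55  3.1 ] 0.0
shut -40 [-0.03  0.29  2.16 -1.14  0.41  2.99] 0.001
```

>>> {"name": "drive_tool", "arguments": {
  "deltas": [
    [[-0.05,0.01,-0.01],0.0],
    [[-0.05,0.01,-0.01],0.0],
    [[-0.05,0.01,-0.01],0.0],
    [[-0.05,0.01,-0.01],0.0]
  ]
}}

```text
time_s: 9.0
eef_pos: [0.248, -0.2523, 0.2136]
eef_rot: [0.086, 0.957, -0.107, 0.257]
wrist_force: [-1.1, -1.1, 0.4]
opening: -0.002
```

```bash
python3 t5.py|egrep "t |tool|shut|low|catch"
```

```text
t 9.0 pos [ 0.248  -0.2523  0.2136] u,v -0.0444 -0.3597 q [-1.69 -0.89  2.5   0.53  1.38  0.05]
toolz az,el [-24.9 -58.6] tooly [-0.25 -0.96  0.11] F [-1.1 -1.1  0.4]
low -70 [ 0.05  0.22  1.91 -0.66  0.94  3.01] 0.0
low -60 [ 0.02  0.17  1.99 -0.67  0.83  2.85] 0.0
low -50 [-0.02  0.11  2.05 -0.65  0.71  2.66] 0.0
low -40 [-0.07  0.05  2.11 -0.58  0.6   2.41] 0.0
catch -70 [-0.1   0.24  1.87 -0.65  0.89  2.86] 0.0
catch -60 [-0.13  0.19  1.94 -0.63  0.77  2.68] 0.0
catch -50 [-0.17  0.13  2.   -0.58  0.66  2.46] 0.0
catch -40 [-0.23  0.09  2.05 -0.46  0.55  2.17] 0.0
shut -70 [ 0.03  0.4   1.92 -0.73  0.79  3.12] 0.0275
shut -60 [ 0.03  0.36  2.   -0.83  0.67  3.07] 0.0
shut -50 [-0.01  0.32  2.07 -0.86  0.55  2.93] 0.0
shut -40 [-0.06  0.28  2.13 -0.87  0.42  2.74] 0.0
```

>>> {"name": "drive_tool", "arguments": {
  "deltas": [
    [[0.03,0.0,0.03],0.0],
    [[0.04,0.0,0.02],-0.1],
    [[0.045,0.005,0.02],-0.1],
    [[0.045,0.005,0.02],-0.1],
    [[0.045,0.005,0.01],-0.1],
    [[0.045,0.005,0.0],-0.08],
    [[0.045,0.005,0.0],0.0],
    [[0.045,0.005,0.0],0.0]
  ]
}}

```text
time_s: 9.8
eef_pos: [0.4856, -0.2547, 0.2955]
eef_rot: [0.135, 0.92, -0.288, 0.228]
wrist_force: [-0.3, -1.4, 0.9]
opening: 0.001
```

```bash
python3 -c "from h import *; st()"
```

```text
t 9.8 pos [ 0.4856 -0.2547  0.2955] u,v 0.0561 -0.1444 q [-0.64 -0.26  1.99 -0.13  0.88  1.59]
toolz az,el [-47.9 -59.2] tooly [-0.59 -0.8   0.12] F [-0.3 -1.4  0.9]
```

>>> {"name": "drive_tool", "arguments": {
  "deltas": [
    [[0.035,0.012,0.0],-0.07],
    [[0.04,0.015,0.0],0.0],
    [[0.04,0.015,-0.01],0.0],
    [[0.03,0.005,-0.01],0.0],
    [[0.005,0.0,-0.005],0.0]
  ]
}}

```text
time_s: 10.3
eef_pos: [0.6554, -0.1919, 0.2793]
eef_rot: [0.141, 0.91, -0.31, 0.235]
wrist_force: [-0.4, -0.1, -0.3]
opening: -0.002
```

```bash
python3 - <<'E'
from h import *
st()
c=camera("scene"); st();print(crop(c,100,60,240,180,"s5.png"))
c=camera("top");print(crop(c,260,60,220,165,"t5.png"))
E
```

```text
t 10.3 pos [ 0.6554 -0.1919  0.2793] u,v 0.0693 0.0362 q [-0.33  0.13  1.67 -0.36  0.89  2.06]
toolz az,el [-49.7 -58.1] tooly [-0.63 -0.77  0.11] F [-0.4 -0.1 -0.3]
t 10.35 pos [ 0.6545 -0.192   0.2784] u,v 0.069 0.0353 q [-0.33  0.13  1.67 -0.35  0.89  2.06]
toolz az,el [-49.8 -58.2] tooly [-0.63 -0.77  0.11] F [-0.2  0.5 -1.3]
3.3333333333333335
3.6363636363636362
```

View pics/s5.png

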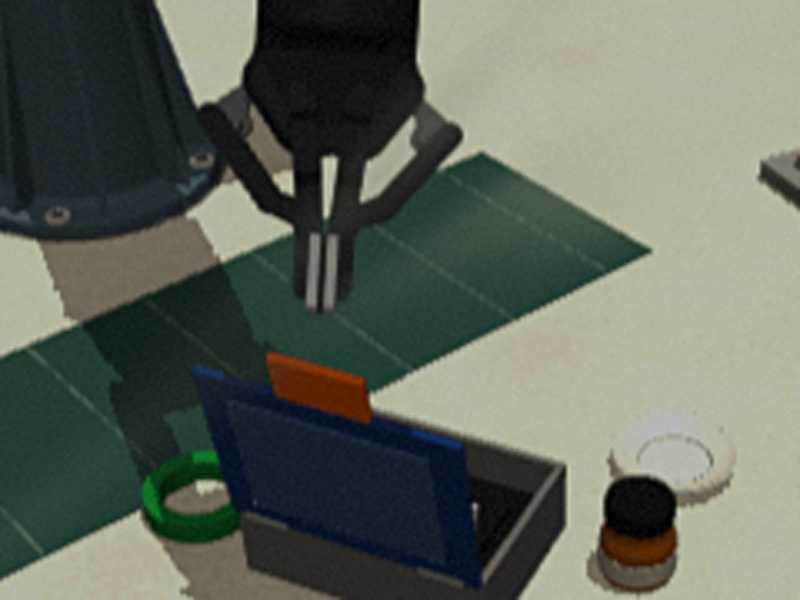

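View pics/t5.png

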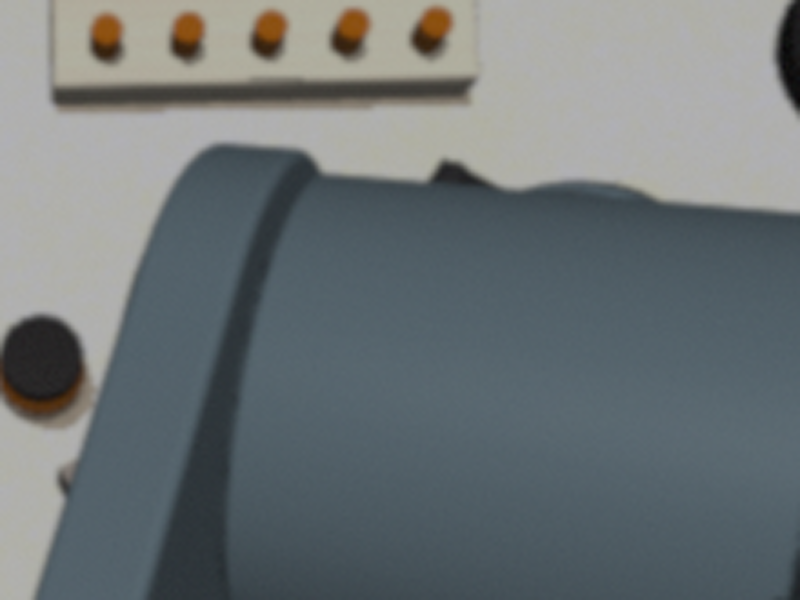

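>>> {"name": "drive_tool", "arguments": {
  "deltas": [
    [[-0.015,-0.008,-0.01],0.0],
    [[-0.015,-0.008,-0.03],0.0],
    [[0.0,0.0,-0.03],0.0],
    [[0.0,0.0,-0.02],0.0]
  ]
}}

```text
time_s: 10.8
eef_pos: [0.6228, -0.2088, 0.1967]
eef_rot: [0.142, 0.909, -0.309, 0.241]
wrist_force: [-0.1, 0.6, -0.2]
opening: -0.001
```

```bash
python3 - <<'E'
from h import *
st()
c=camera("scene"); st();print(crop(c,140,130,120,90,"s6.png"))
E
```

```text
t 10.8 pos [ 0.6228 -0.2088  0.1967] u,v 0.0712 -0.0005 q [-0.38  0.15  1.83 -0.4   0.69  2.09]
toolz az,el [-49.3 -57.5] tooly [-0.63 -0.77  0.11] F [-0.1  0.6 -0.2]
t 10.85 pos [ 0.6209 -0.2082  0.1928] u,v 0.0698 -0.002 q [-0.38  0.15  1.83 -0.4   0.69  2.09]
toolz az,el [-49.5 -57.7] tooly [-0.63 -0.77  0.11] F [-2.5  0.1 -3. ]
6.666666666666667
```

View pics/s6.png

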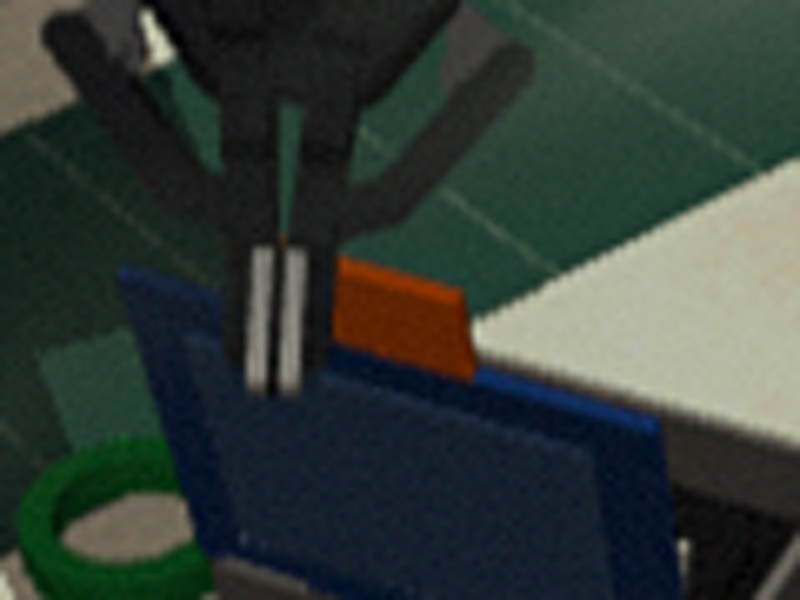

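>>> {"name": "drive_tool", "arguments": {
  "deltas": [
    [[-0.004,0.01,-0.002],0.0],
    [[-0.004,0.01,0.0],0.0],
    [[-0.004,0.01,0.0],0.0],
    [[-0.004,0.01,0.0],0.0]
  ]
}}

```text
time_s: 11.25
eef_pos: [0.6038, -0.167, 0.1961]
eef_rot: [0.143, 0.908, -0.31, 0.242]
wrist_force: [0.0, -0.1, -1.2]
opening: 0.004
```

```bash
python3 - <<'E'
from h import *
st()
c=camera("scene"); print(crop(c,140,130,120,90,"s7.png"))
E
```

```text
t 11.25 pos [ 0.6038 -0.167   0.1961] u,v 0.0253 -0.0005 q [-0.32  0.1   1.89 -0.45  0.71  2.19]
toolz az,el [-49.4 -57.4] tooly [-0.63 -0.77  0.11] F [ 0.  -0.1 -1.2]
6.666666666666667
```

View pics/s7.png

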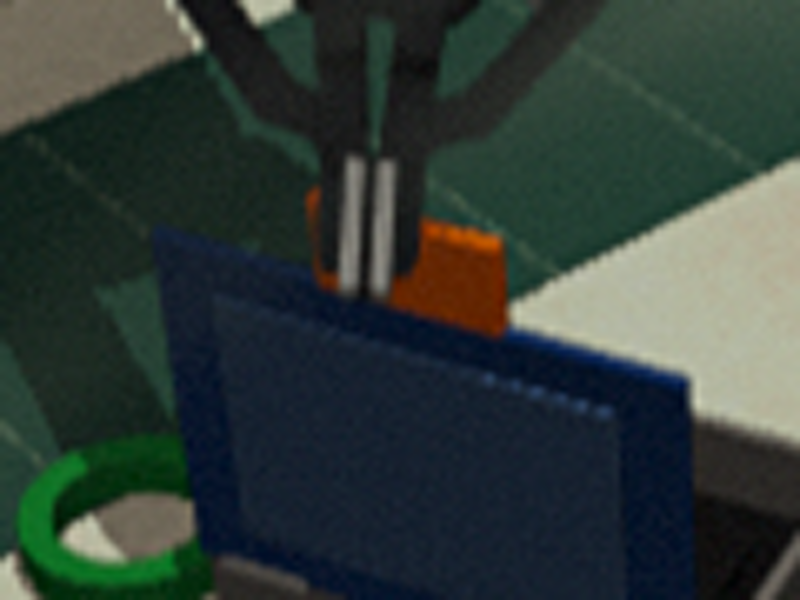

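```bash
cat >> h.py <<'E'
def theta(c,uv,r=.123,v=.085,n=.006):
    p=np.load("p.npy"); t=np.linspace(0,1.9,1901)
    Q=proj(c,case2w(p,np.array([lidpt(a,r,v,n) for a in t])))
    d=np.linalg.norm(Q-np.array(uv),axis=1); i=d.argmin(); return t[i],d[i]
E
python3 - <<'E'
from h import *
import bench
c=dict(np.load('x.npz')) if 0 else camera("scene")
for uv in((690,382),(690,390)): print(theta(c,((uv[0]+.5)/6.667-.5+140,(uv[1]+.5)/6.667-.5+130)))
# initial
print(theta(c,(140+495/5,150+224/5)))
st()
E
```

```text
(np.float64(1.55), np.float64(0.25900789090167947))
(np.float64(1.569), np.float64(0.9633710190558663))
(np.float64(1.713), np.float64(1.2317169273598243))
t 11.35 pos [ 0.6039 -0.1661  0.1957] u,v 0.0245 -0.0001 q [-0.31  0.1   1.89 -0.44  0.71  2.19]
toolz az,el [-49.3 -57.4] tooly [-0.63 -0.77  0.11] F [ 0.2 -0.   0.1]
```

>>> {"name": "drive_tool", "arguments": {
  "deltas": [
    [[-0.004,0.009,0.0],0.0],
    [[-0.004,0.009,0.0],0.0],
    [[-0.004,0.009,0.0],0.0]
  ]
}}

```text
time_s: 11.65
eef_pos: [0.5921, -0.1379, 0.1973]
eef_rot: [0.142, 0.908, -0.309, 0.243]
wrist_force: [0.2, 0.3, -0.7]
opening: -0.002
```

```bash
python3 - <<'E'
from h import *
st()
c=camera("scene"); print(crop(c,140,130,120,90,"s8.png"))
E
```

```text
t 11.65 pos [ 0.5921 -0.1379  0.1973] u,v -0.0061 0.0009 q [-0.26  0.06  1.92 -0.47  0.73  2.25]
toolz az,el [-49.2 -57.3] tooly [-0.63 -0.77  0.11] F [ 0.2  0.3 -0.7]
6.666666666666667
```

View pics/s8.png

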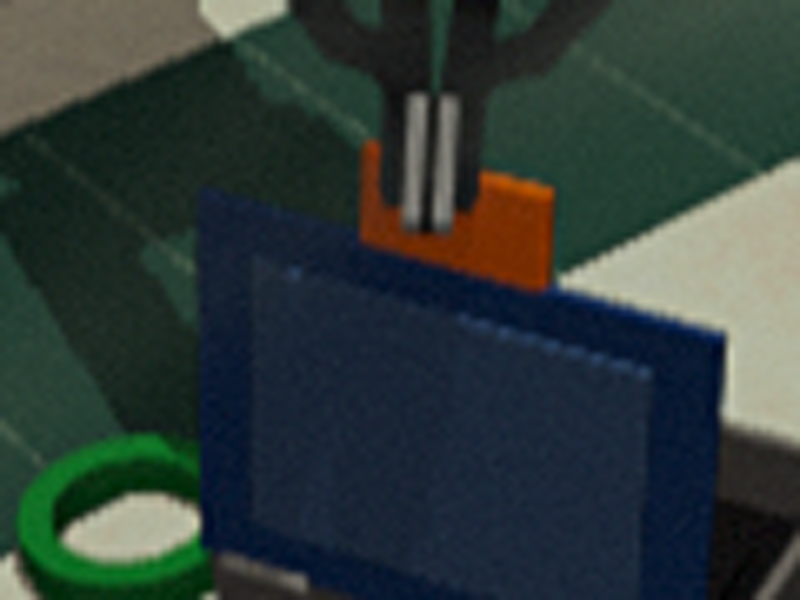

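```bash
python3 - <<'E'
from h import *
c=camera("scene")
print(theta(c,((724+.5)/6.667-.5+140,(338+.5)/6.667-.5+130)));st()
E
```

```text
(np.float64(1.368), np.float64(0.07294088584233333))
t 11.75 pos [ 0.5918 -0.1371  0.1969] u,v -0.0069 0.001 q [-0.26  0.06  1.92 -0.47  0.73  2.25]
toolz az,el [-49.2 -57.4] tooly [-0.63 -0.77  0.11] F [ 0.8 -1.  -0.1]
```

>>> {"name": "drive_tool", "arguments": {
  "deltas": [
    [[-0.004,0.009,0.0],0.0],
    [[-0.002,0.004,0.0],0.0]
  ]
}}

```text
time_s: 11.95
eef_pos: [0.5855, -0.1235, 0.1968]
eef_rot: [0.142, 0.909, -0.309, 0.242]
wrist_force: [-0.1, -1.1, 0.6]
opening: 0.004
```

```bash
python3 - <<'E'
from h import *
st()
c=camera("scene"); print(crop(c,140,130,120,90,"s9.png"))
E
```

```text
t 11.95 pos [ 0.5855 -0.1235  0.1968] u,v -0.0219 0.0008 q [-0.24  0.05  1.94 -0.49  0.74  2.28]
toolz az,el [-49.2 -57.4] tooly [-0.63 -0.77  0.11] F [-0.1 -1.1  0.6]
6.666666666666667
```

View pics/s9.png

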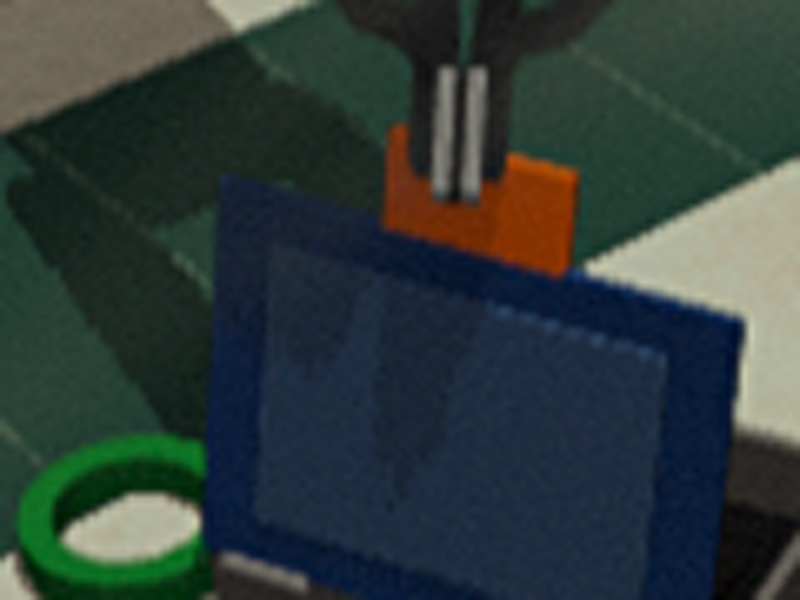

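>>> {"name": "drive_tool", "arguments": {
  "deltas": [
    [[0.0,0.0,0.035],0.0],
    [[-0.018,0.04,0.005],0.0],
    [[-0.02,0.045,-0.005],0.0]
  ]
}}

```text
time_s: 12.3
eef_pos: [0.5477, -0.0406, 0.2332]
eef_rot: [0.143, 0.907, -0.312, 0.242]
wrist_force: [0.5, 2.1, -0.4]
opening: 0.001
```

```bash
python3 - <<'E'
from h import *
st()
c=camera("scene"); print(crop(c,140,110,120,90,"s10.png"))
E
```

```text
t 12.3 pos [ 0.5477 -0.0406  0.2332] u,v -0.113 0.0008 q [-0.06 -0.07  1.97 -0.52  0.89  2.43]
toolz az,el [-49.5 -57.3] tooly [-0.64 -0.76  0.11] F [ 0.5  2.1 -0.4]
6.666666666666667
```

View pics/s10.png

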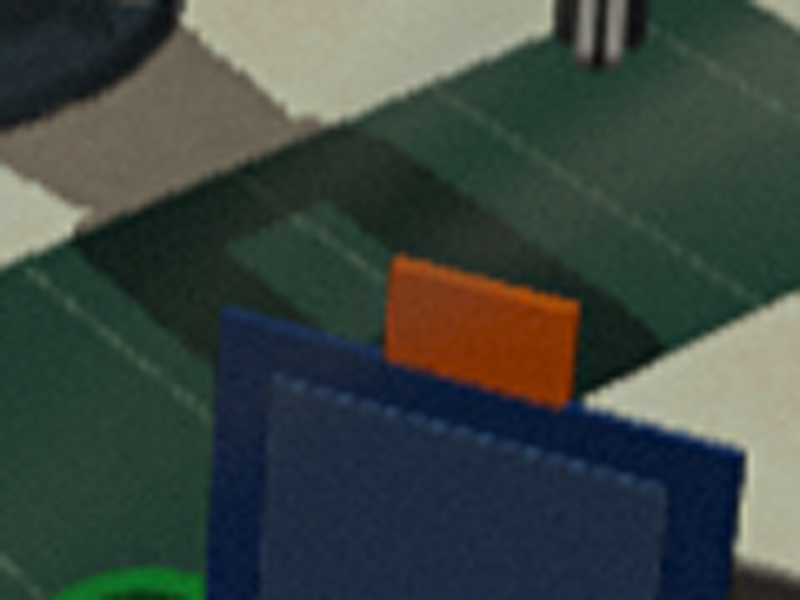

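>>> {"name": "drive_tool", "arguments": {
  "deltas": [
    [[0.0,0.0,-0.04],0.0],
    [[0.0,0.0,-0.035],0.0]
  ]
}}

```text
time_s: 12.55
eef_pos: [0.5489, -0.0311, 0.1621]
eef_rot: [0.139, 0.908, -0.309, 0.248]
wrist_force: [-0.2, -0.5, -0.7]
opening: -0.003
```

```bash
python3 - <<'E'
from h import *
st()
c=camera("scene"); print(crop(c,140,110,120,90,"s11.png"))
E
```

```text
t 12.55 pos [ 0.5489 -0.0311  0.1621] u,v -0.1212 0.0059 q [-0.05  0.04  2.03 -0.61  0.74  2.57]
toolz az,el [-48. -57.] tooly [-0.63 -0.77  0.1 ] F [-0.2 -0.5 -0.7]
6.666666666666667
```

View pics/s11.png

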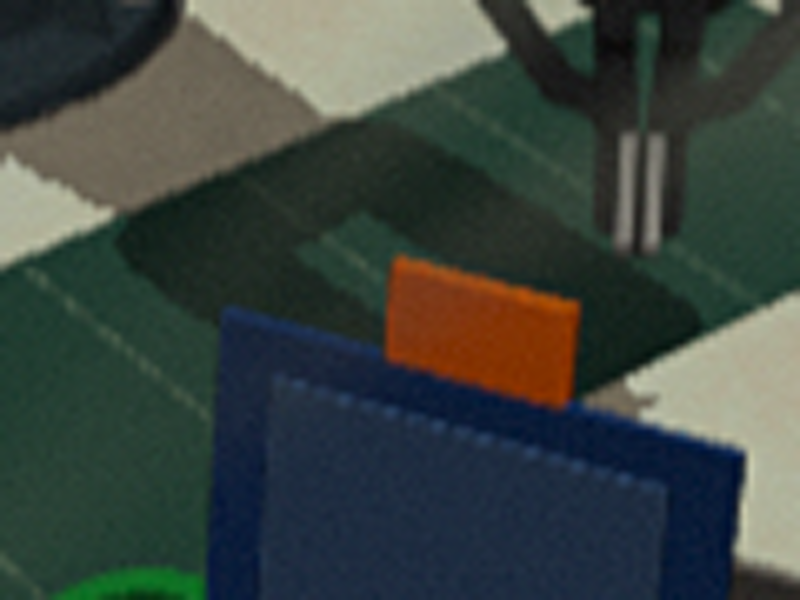

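>>> {"name": "drive_tool", "arguments": {
  "deltas": [
    [[0.0,0.0,0.04],0.0],
    [[0.0,-0.005,0.035],0.0],
    [[0.014,-0.036,0.005],0.0],
    [[0.014,-0.036,0.0],0.0],
    [[0.014,-0.03,0.0],0.0],
    [[0.0,0.0,-0.02],0.0],
    [[0.0,0.0,-0.02],0.0]
  ]
}}

```text
time_s: 13.3
eef_pos: [0.5897, -0.1437, 0.2038]
eef_rot: [0.141, 0.909, -0.306, 0.245]
wrist_force: [-0.0, -0.8, 0.7]
opening: 0.001
```

```bash
python3 - <<'E'
from h import *
st()
c=camera("scene"); print(crop(c,140,110,120,90,"s12.png"))
E
```

```text
t 13.3 pos [ 0.5897 -0.1437  0.2038] u,v -0.0018 -0.0037 q [-0.28  0.05  1.93 -0.45  0.72  2.22]
toolz az,el [-48.5 -57.2] tooly [-0.63 -0.77  0.11] F [-0.  -0.8  0.7]
6.666666666666667
```

View pics/s12.png

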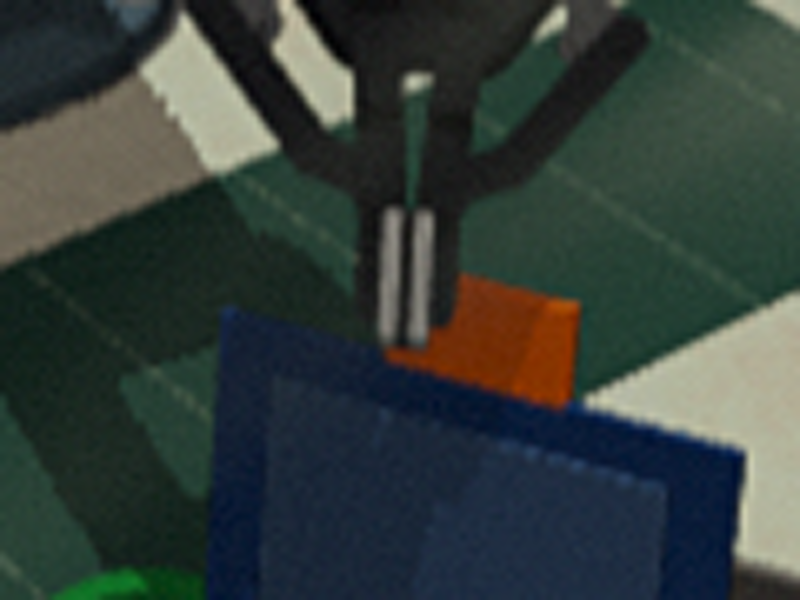

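>>> {"name": "drive_tool", "arguments": {
  "deltas": [
    [[-0.005,0.012,0.0],0.0],
    [[-0.005,0.012,0.0],0.0],
    [[-0.005,0.011,0.0],0.0]
  ]
}}

```text
time_s: 13.65
eef_pos: [0.572, -0.1074, 0.2015]
eef_rot: [0.141, 0.909, -0.307, 0.242]
wrist_force: [0.5, 0.6, -0.1]
opening: 0.006
```

```bash
python3 -c "from h import *; st()"
```

```text
t 13.65 pos [ 0.572  -0.1074  0.2015] u,v -0.0422 -0.0048 q [-0.21  0.01  1.96 -0.49  0.76  2.3 ]
toolz az,el [-48.9 -57.4] tooly [-0.63 -0.77  0.11] F [ 0.5  0.6 -0.1]
```

>>> {"name": "drive_tool", "arguments": {
  "deltas": [
    [[-0.01,0.022,0.04],0.0],
    [[-0.018,0.041,0.0],0.0],
    [[-0.008,0.018,-0.035],0.0]
  ]
}}

```text
time_s: 13.95
eef_pos: [0.5377, -0.0214, 0.2154]
eef_rot: [0.139, 0.908, -0.308, 0.248]
wrist_force: [1.4, -0.3, -0.1]
opening: -0.0
```

```bash
python3 - <<'E'
from h import *
st()
c=camera("scene"); print(crop(c,140,110,120,90,"s13.png"))
E
```

```text
t 13.95 pos [ 0.5377 -0.0214  0.2154] u,v -0.1347 -0.0004 q [-0.02 -0.07  2.01 -0.55  0.86  2.5 ]
toolz az,el [-48.  -56.9] tooly [-0.63 -0.77  0.1 ] F [ 1.4 -0.3 -0.1]
6.666666666666667
```

View pics/s13.png

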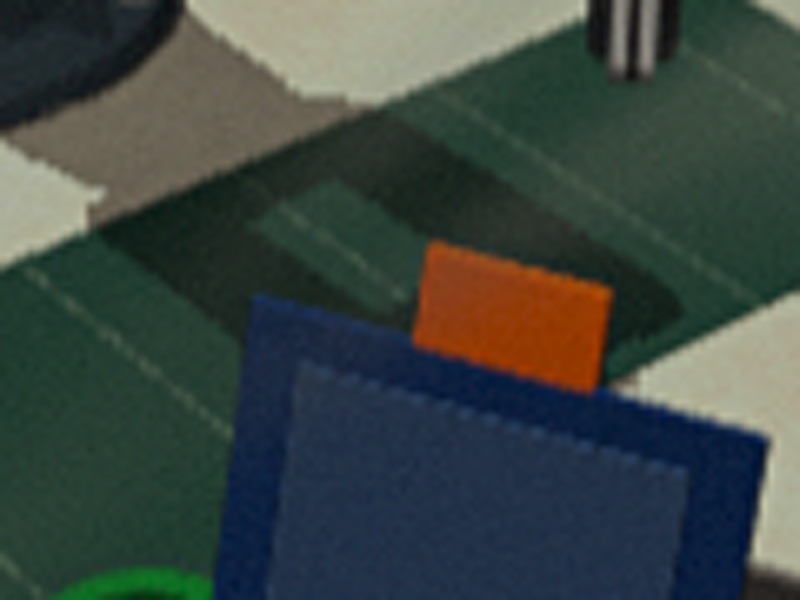

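>>> {"name": "drive_tool", "arguments": {
  "deltas": [
    [[0.0,0.0,-0.04],0.0],
    [[0.004,-0.012,-0.025],0.0]
  ]
}}

```text
time_s: 14.2
eef_pos: [0.5383, -0.0268, 0.1452]
eef_rot: [0.138, 0.91, -0.304, 0.247]
wrist_force: [-0.1, -0.6, 0.1]
opening: 0.005
```

```bash
python3 - <<'E'
from h import *
st()
c=camera("scene"); print(crop(c,140,110,120,90,"s14.png"))
print(theta(c,((768+.5)/6.667-.5+140,(440+.5)/6.667-.5+110)))
E
```

```text
t 14.2 pos [ 0.5383 -0.0268  0.1452] u,v -0.1295 -0.0021 q [-0.04  0.05  2.07 -0.64  0.71  2.6 ]
toolz az,el [-47.5 -57.1] tooly [-0.62 -0.78  0.1 ] F [-0.1 -0.6  0.1]
6.666666666666667
(np.float64(1.135), np.float64(0.36087978797299214))
```

View pics/s14.png

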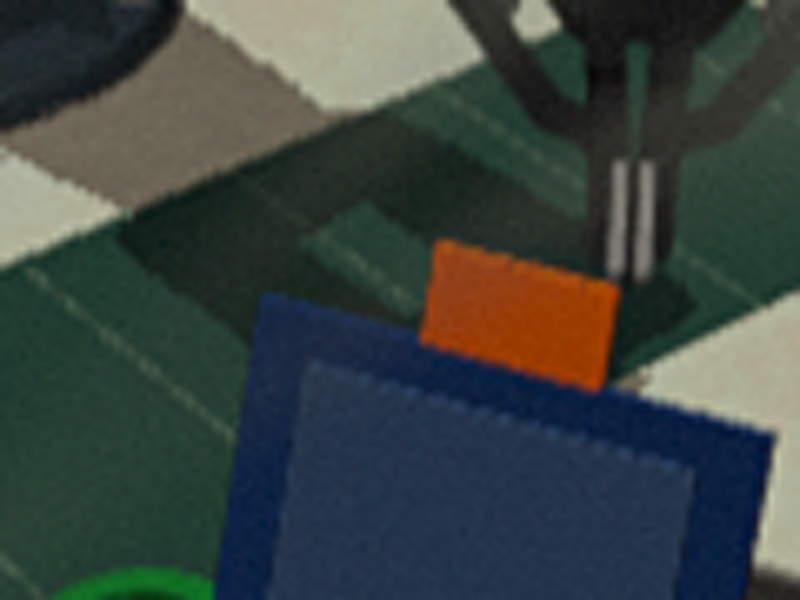

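>>> {"name": "drive_tool", "arguments": {
  "deltas": [
    [[0.012,-0.027,0.0],0.0],
    [[0.009,-0.019,0.0],0.0],
    [[0.0,0.0,0.0],0.0]
  ]
}}

```text
time_s: 14.55
eef_pos: [0.5586, -0.0737, 0.1441]
eef_rot: [0.139, 0.911, -0.302, 0.245]
wrist_force: [-0.3, 1.3, -1.0]
opening: 0.001
```

```bash
python3 - <<'E'
from h import *
st()
c=camera("scene"); print(crop(c,140,110,120,90,"s15.png"))
print(theta(c,((775+.5)/6.667-.5+140,(434+.5)/6.667-.5+110)))
E
```

```text
t 14.55 pos [ 0.5586 -0.0737  0.1441] u,v -0.0784 -0.003 q [-0.15  0.08  2.04 -0.6   0.66  2.48]
toolz az,el [-47.8 -57.3] tooly [-0.62 -0.78  0.1 ] F [-0.3  1.3 -1. ]
6.666666666666667
(np.float64(1.087), np.float64(0.022707590057462465))
```

View pics/s15.png

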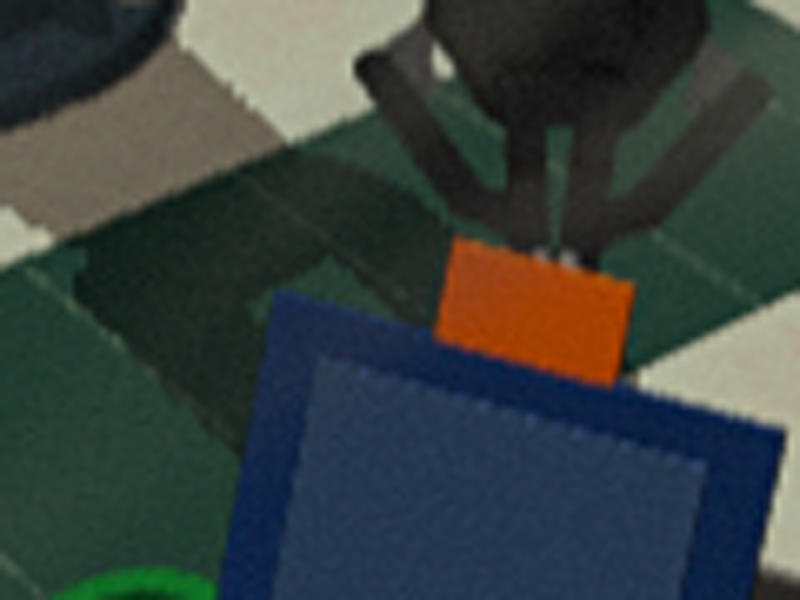

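>>> {"name": "drive_tool", "arguments": {
  "deltas": [
    [[0.001,-0.003,0.008],0.0],
    [[0.0,0.0,0.0],0.0],
    [[0.0,0.0,0.0],0.0]
  ]
}}

```text
time_s: 14.9
eef_pos: [0.559, -0.0741, 0.1545]
eef_rot: [0.138, 0.911, -0.301, 0.246]
wrist_force: [0.3, 0.4, -0.8]
opening: 0.003
```

```bash
python3 - <<'E'
from h import *
st()
c=camera("scene"); print(crop(c,140,110,120,90,"s16.png"))
print(theta(c,((785+.5)/6.667-.5+140,(430+.5)/6.667-.5+110)))
E
```

```text
t 14.9 pos [ 0.559  -0.0741  0.1545] u,v -0.0779 -0.0028 q [-0.15  0.06  2.03 -0.58  0.68  2.45]
toolz az,el [-47.6 -57.2] tooly [-0.62 -0.78  0.1 ] F [ 0.3  0.4 -0.8]
6.666666666666667
(np.float64(1.025), np.float64(0.026931876046701355))
```

View pics/s16.png

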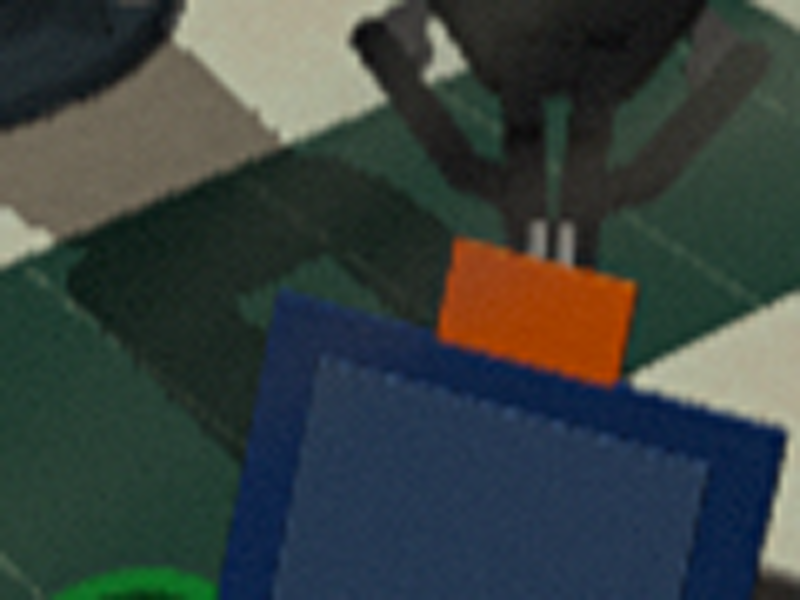

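>>> {"name": "drive_tool", "arguments": {
  "deltas": [
    [[-0.0012,0.0026,-0.002],0.0],
    [[-0.0012,0.0026,-0.002],0.0],
    [[-0.0012,0.0026,-0.002],0.0],
    [[-0.0012,0.0026,-0.002],0.0],
    [[-0.0012,0.0026,-0.0025],0.0],
    [[-0.0012,0.0026,-0.0025],0.0]
  ]
}}

```text
time_s: 15.55
eef_pos: [0.5512, -0.0562, 0.1407]
eef_rot: [0.138, 0.911, -0.301, 0.246]
wrist_force: [-0.3, 0.8, -0.2]
opening: -0.001
```

```bash
python3 - <<'E'
from h import *
st()
c=camera("scene"); print(crop(c,140,110,120,90,"s17.png"))
print(theta(c,((785+.5)/6.667-.5+140,(430+.5)/6.667-.5+110)))
E
```

```text
t 15.55 pos [ 0.5512 -0.0562  0.1407] u,v -0.0973 -0.0025 q [-0.11  0.07  2.05 -0.62  0.67  2.52]
toolz az,el [-47.5 -57.2] tooly [-0.62 -0.78  0.1 ] F [-0.3  0.8 -0.2]
6.666666666666667
(np.float64(1.025), np.float64(0.026931876046701355))
```

View pics/s17.png

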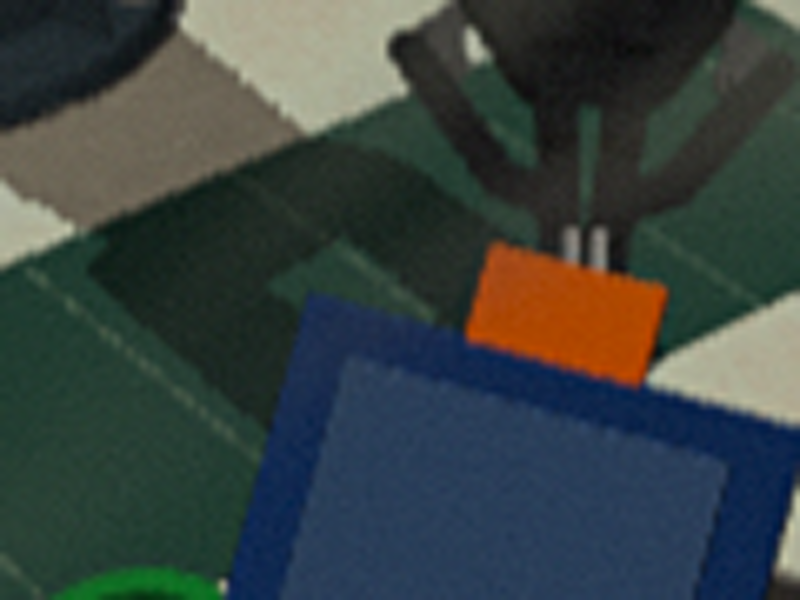

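```bash
cat >> h.py <<'E'
def th2(uvs,s,u0,v0):
    c=camera("scene") if False else None
E
python3 - <<'E'
from h import *
c=camera("scene")
f=lambda u,v:((u+.5)/6.667-.5+140,(v+.5)/6.667-.5+110)
print(theta(c,f(315,295),v=-.085),theta(c,f(667,288),r=.152,v=.03),theta(c,f(493,243),r=.152,v=-.03));st()
E
```

```text
(np.float64(0.802), np.float64(0.2668741531430558)) (np.float64(0.856), np.float64(0.033431210359131026)) (np.float64(0.834), np.float64(0.07581285699897851))
t 15.65 pos [ 0.5508 -0.0561  0.1402] u,v -0.0977 -0.0028 q [-0.11  0.07  2.05 -0.62  0.67  2.52]
toolz az,el [-47.6 -57.2] tooly [-0.62 -0.78  0.1 ] F [-0.3  0.9 -0.6]
```

>>> {"name": "drive_tool", "arguments": {
  "deltas": [
    [[-0.0012,0.0027,-0.0025],0.0],
    [[-0.0012,0.0027,-0.0027],0.0],
    [[-0.0012,0.0026,-0.0028],0.0],
    [[-0.0011,0.0025,-0.003],0.0],
    [[-0.0011,0.0024,-0.003],0.0],
    [[-0.001,0.0023,-0.0031],0.0],
    [[-0.001,0.0022,-0.0032],0.0],
    [[-0.001,0.0021,-0.0033],0.0]
  ]
}}

```text
time_s: 16.45
eef_pos: [0.5417, -0.0351, 0.1151]
eef_rot: [0.138, 0.911, -0.301, 0.246]
wrist_force: [0.2, 0.5, -0.5]
opening: 0.002
```

```bash
python3 - <<'E'
from h import *
st()
c=camera("scene"); print(crop(c,160,110,120,90,"s18.png"))
E
```

```text
t 16.45 pos [ 0.5417 -0.0351  0.1151] u,v -0.1205 -0.0024 q [-0.06  0.11  2.08 -0.68  0.64  2.64]
toolz az,el [-47.5 -57.2] tooly [-0.62 -0.78  0.1 ] F [ 0.2  0.5 -0.5]
6.666666666666667
```

View pics/s18.png

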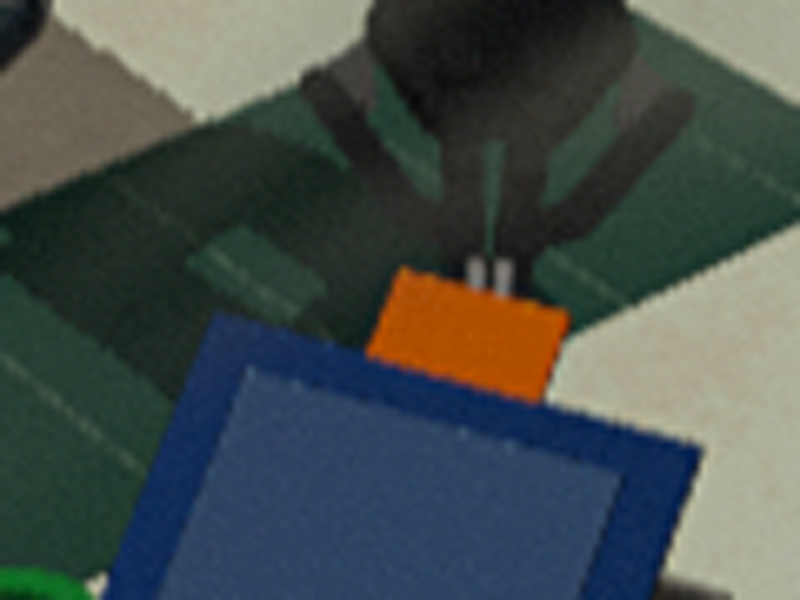

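```bash
python3 - <<'E'
from h import *
c=camera("scene")
f=lambda u,v:((u+.5)/6.667-.5+160,(v+.5)/6.667-.5+110)
print(theta(c,f(705,450),v=.085),theta(c,f(572,315),r=.152,v=.03),theta(c,f(404,265),r=.152,v=-.03))
E
python3 t5.py | grep shut
```

```text
(np.float64(0.593), np.float64(0.46185571138432213)) (np.float64(0.615), np.float64(0.14472865915777297)) (np.float64(0.614), np.float64(0.8569837683635211))
shut -70 [ 0.03  0.4   1.92 -0.73  0.8   3.12] 0.0514
shut -60 [ 0.03  0.37  2.   -0.86  0.67  3.12] 0.006
shut -50 [-0.    0.32  2.08 -0.92  0.55  3.01] 0.0
shut -40 [-0.05  0.28  2.14 -0.95  0.41  2.85] 0.0
```

>>> {"name": "drive_tool", "arguments": {
  "deltas": [
    [[-0.0009,0.002,-0.0032],0.0],
    [[-0.0009,0.002,-0.0033],0.0],
    [[-0.0008,0.0018,-0.0034],0.0],
    [[-0.0008,0.0018,-0.0034],0.0],
    [[-0.0007,0.0016,-0.0034],0.0],
    [[-0.0007,0.0016,-0.0034],0.0],
    [[-0.0006,0.0013,-0.0034],0.0],
    [[-0.0005,0.0012,-0.0034],0.0]
  ]
}}

```text
time_s: 17.35
eef_pos: [0.5353, -0.0206, 0.086]
eef_rot: [0.138, 0.911, -0.301, 0.246]
wrist_force: [-1.3, -0.2, 0.8]
opening: 0.001
```

```bash
python3 - <<'E'
from h import *
st()
c=camera("scene"); print(crop(c,160,120,120,90,"s19.png"))
E
python3 t5.py | grep "shut"
```

```text
t 17.35 pos [ 0.5353 -0.0206  0.086 ] u,v -0.1363 -0.0023 q [-0.03  0.16  2.09 -0.76  0.6   2.76]
toolz az,el [-47.5 -57.2] tooly [-0.62 -0.78  0.1 ] F [-1.3 -0.2  0.8]
6.666666666666667
shut -70 [ 0.03  0.4   1.92 -0.73  0.8   3.12] 0.0516
shut -60 [ 0.03  0.37  2.   -0.86  0.67  3.12] 0.0061
shut -50 [-0.    0.32  2.08 -0.92  0.55  3.01] 0.0
shut -40 [-0.05  0.28  2.14 -0.95  0.41  2.85] 0.0
```

View pics/s19.png

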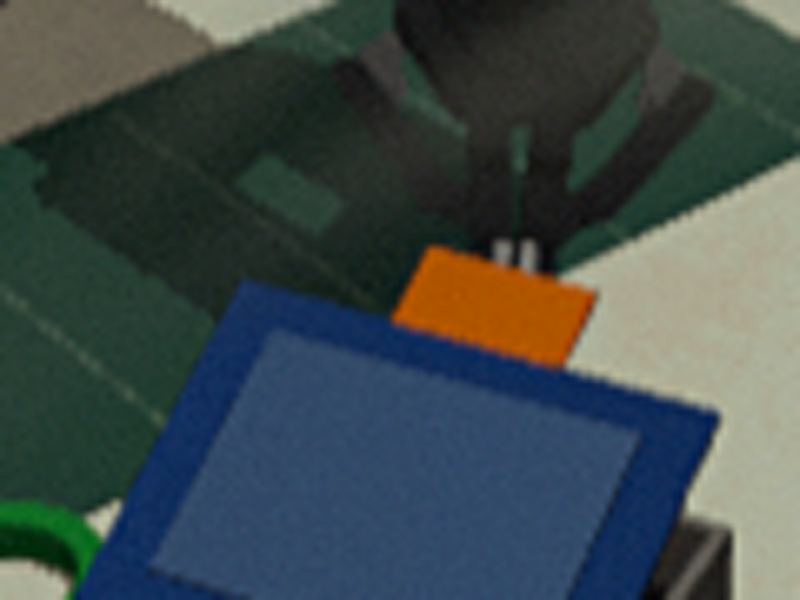

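```bash
python3 - <<'E'
from h import *
c=camera("scene")
f=lambda u,v:((u+.5)/6.667-.5+160,(v+.5)/6.667-.5+120)
print(theta(c,f(721,415),v=.085),theta(c,f(598,293),r=.152,v=.03),theta(c,f(430,243),r=.152,v=-.03))
E
```

```text
(np.float64(0.386), np.float64(0.4749094977848656)) (np.float64(0.394), np.float64(0.03411154290762187)) (np.float64(0.41000000000000003), np.float64(0.34249869995961557))
```

>>> {"name": "drive_tool", "arguments": {
  "deltas": [
    [[-0.0005,0.0012,-0.003],0.0],
    [[-0.0005,0.0011,-0.003],0.0],
    [[-0.0004,0.001,-0.003],0.0],
    [[-0.0004,0.0009,-0.003],0.0],
    [[-0.0003,0.0008,-0.003],0.0],
    [[-0.0003,0.0007,-0.003],0.0],
    [[-0.0003,0.0006,-0.003],0.0],
    [[-0.0002,0.0005,-0.003],0.0]
  ]
}}

```text
time_s: 18.25
eef_pos: [0.5319, -0.0131, 0.0598]
eef_rot: [0.138, 0.911, -0.301, 0.246]
wrist_force: [-0.8, 2.7, 0.0]
opening: 0.0
```

```bash
python3 - <<'E'
from h import *
st()
c=camera("scene"); print(crop(c,160,120,120,90,"s20.png"))
E
```

```text
t 18.25 pos [ 0.5319 -0.0131  0.0598] u,v -0.1446 -0.0022 q [-0.01  0.22  2.1  -0.83  0.57  2.85]
toolz az,el [-47.5 -57.3] tooly [-0.62 -0.78  0.1 ] F [-0.8  2.7  0. ]
6.666666666666667
```

View pics/s20.png

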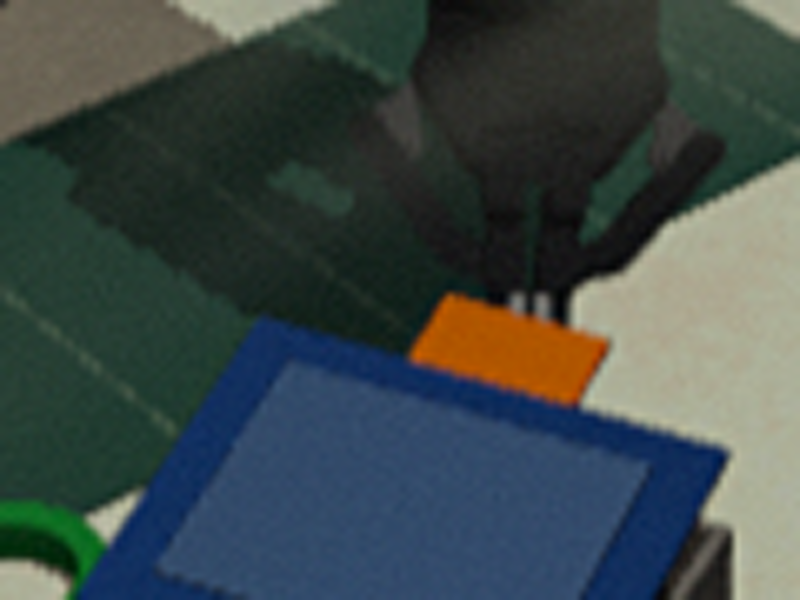

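```bash
python3 - <<'E'
from h import *
c=camera("scene")
f=lambda u,v:((u+.5)/6.667-.5+160,(v+.5)/6.667-.5+120)
print(theta(c,f(728,456),v=.085),theta(c,f(610,342),r=.152,v=.03),theta(c,f(448,290),r=.152,v=-.03))
p=np.load("p.npy")
for t in(0,.02): print([((proj(c,case2w(p,lidpt(t,r,v,.006)))[0]-[160,120]+.5)*6.667-.5).round(0) for r,v in((.123,.085),(.152,.03),(.152,-.03))] if 0 else [((proj(c,case2w(p,lidpt(t,r,v,.006)))[0]-np.array([160,120])+.5)*6.667-.5).round(0) for r,v in((.123,.085),(.152,.03),(.152,-.03))])
E
```

```text
(np.float64(0.196), np.float64(0.7933411157524844)) (np.float64(0.215), np.float64(0.22330488564638182)) (np.float64(0.23500000000000001), np.float64(0.4915980153696314))
[array([737., 507.]), array([619., 412.]), array([457., 367.])]
[array([737., 501.]), array([618., 405.]), array([456., 360.])]
```

>>> {"name": "drive_tool", "arguments": {
  "deltas": [
    [[-0.0002,0.0005,-0.0022],0.0],
    [[-0.0002,0.0005,-0.0022],0.0],
    [[-0.0002,0.0005,-0.0022],0.0],
    [[-0.0002,0.0004,-0.0022],0.0],
    [[-0.0001,0.0003,-0.0022],0.0],
    [[-0.0001,0.0003,-0.0022],0.0],
    [[-0.0001,0.0002,-0.0022],0.0],
    [[-0.0001,0.0002,-0.0022],0.0]
  ]
}}

```text
time_s: 19.15
eef_pos: [0.5305, -0.01, 0.0407]
eef_rot: [0.138, 0.911, -0.301, 0.246]
wrist_force: [-1.1, 2.9, -0.1]
opening: 0.004
```

```bash
python3 - <<'E'
from h import *
st()
c=camera("scene"); print(crop(c,160,120,120,90,"s21.png"))
E
```

```text
t 19.15 pos [ 0.5305 -0.01    0.0407] u,v -0.148 -0.0022 q [-0.    0.27  2.1  -0.88  0.54  2.93]
toolz az,el [-47.5 -57.3] tooly [-0.62 -0.78  0.1 ] F [-1.1  2.9 -0.1]
6.666666666666667
```

View pics/s21.png

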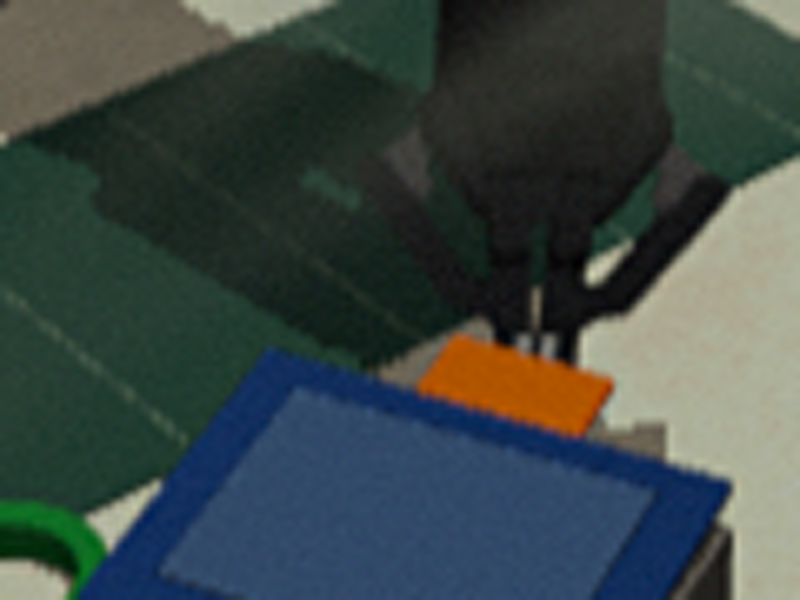

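>>> {"name": "drive_tool", "arguments": {
  "deltas": [
    [[0.0,0.0001,-0.0015],0.0],
    [[0.0,0.0001,-0.0015],0.0],
    [[0.0,0.0001,-0.0015],0.0],
    [[0.0,0.0001,-0.0015],0.0],
    [[0.0,0.0,-0.0015],0.0],
    [[0.0,0.0,-0.0015],0.0],
    [[0.0,0.0,-0.0015],0.0]
  ]
}}

```text
time_s: 19.9
eef_pos: [0.5302, -0.0093, 0.0289]
eef_rot: [0.137, 0.911, -0.301, 0.246]
wrist_force: [-1.2, 1.9, -0.5]
opening: -0.001
```

```bash
python3 - <<'E'
from h import *
st()
c=camera("scene"); print(crop(c,160,120,120,90,"s22.png"))
E
```

```text
t 19.9 pos [ 0.5302 -0.0093  0.0289] u,v -0.1488 -0.0022 q [-0.    0.29  2.1  -0.92  0.52  2.97]
toolz az,el [-47.5 -57.3] tooly [-0.62 -0.78  0.1 ] F [-1.2  1.9 -0.5]
6.666666666666667
```

View pics/s22.png

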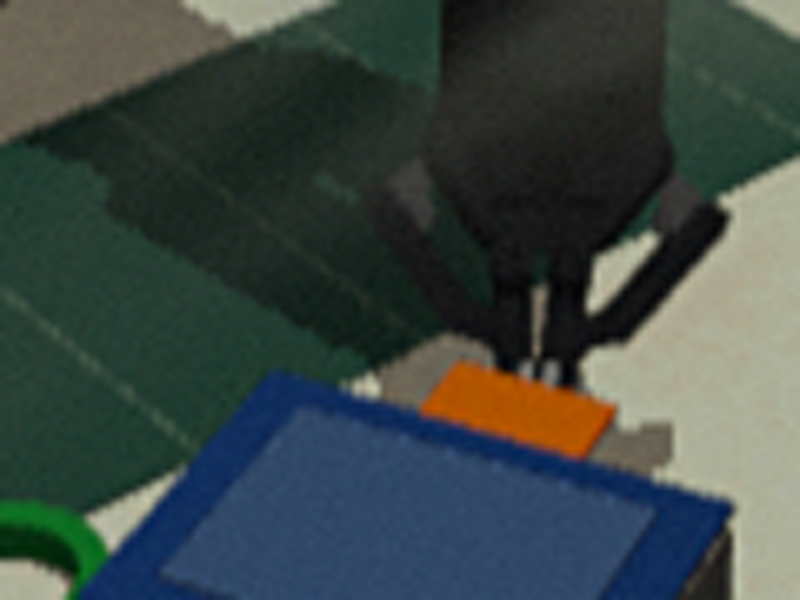

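>>> {"name": "drive_tool", "arguments": {
  "deltas": [
    [[0.0,0.0,-0.001],0.0],
    [[0.0,0.0,-0.001],0.0],
    [[0.0,0.0,-0.001],0.0],
    [[0.0,0.0,-0.001],0.0],
    [[0.0,0.0,-0.001],0.0],
    [[0.0,0.0,-0.001],0.0]
  ]
}}

```text
time_s: 20.55
eef_pos: [0.5308, -0.0097, 0.0228]
eef_rot: [0.138, 0.911, -0.301, 0.246]
wrist_force: [0.2, 0.2, -0.1]
opening: -0.004
```

```bash
python3 - <<'E'
from h import *
st()
c=camera("scene"); print(crop(c,160,120,120,90,"s23.png"))
E
```

```text
t 20.55 pos [ 0.5308 -0.0097  0.0228] u,v -0.1481 -0.0018 q [-0.    0.31  2.1  -0.94  0.52  3.  ]
toolz az,el [-47.5 -57.2] tooly [-0.62 -0.78  0.1 ] F [ 0.2  0.2 -0.1]
6.666666666666667
```

View pics/s23.png

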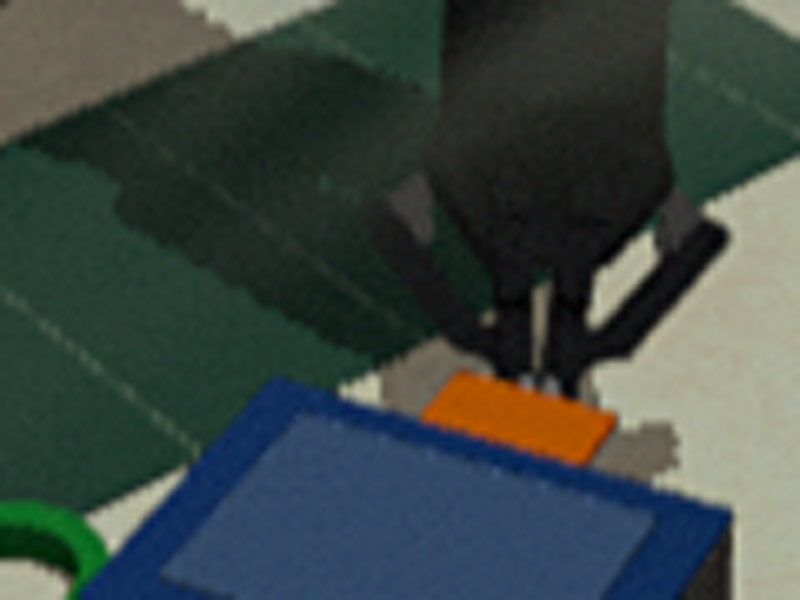

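>>> {"name": "drive_tool", "arguments": {
  "deltas": [
    [[-0.003,0.006,-0.001],0.0],
    [[-0.006,0.012,0.0],0.0],
    [[-0.01,0.02,0.01],0.0],
    [[-0.01,0.02,0.03],0.0],
    [[-0.01,0.02,0.04],0.0],
    [[-0.01,0.01,0.04],0.0],
    [[0.0,0.0,0.03],0.0],
    [[0.0,0.0,0.0],0.0],
    [[0.0,0.0,0.0],0.0]
  ]
}}

```text
time_s: 21.5
eef_pos: [0.4738, 0.0867, 0.1758]
eef_rot: [0.137, 0.912, -0.3, 0.244]
wrist_force: [-0.8, -0.8, -0.3]
opening: -0.002
```

```bash
python3 - <<'E'
from h import *
st()
for n in("scene","top"):
    c=camera(n); cv2.imwrite(f"pics/{n}9.png",cv2.resize(c["frame"][:,:,::-1],(800,600),interpolation=cv2.INTER_CUBIC))
st()
E
```

```text
t 21.5 pos [0.4738 0.0867 0.1758] u,v -0.2595 -0.0137 q [ 0.25 -0.05  2.09 -0.64  0.92  2.8 ]
toolz az,el [-47.4 -57.5] tooly [-0.61 -0.78  0.1 ] F [-0.8 -0.8 -0.3]
t 21.6 pos [0.4738 0.0862 0.175 ] u,v -0.259 -0.0139 q [ 0.25 -0.05  2.09 -0.64  0.92  2.8 ]
toolz az,el [-47.6 -57.5] tooly [-0.61 -0.78  0.1 ] F [ 0.8  0.6 -0.8]
```

View pics/scene9.png

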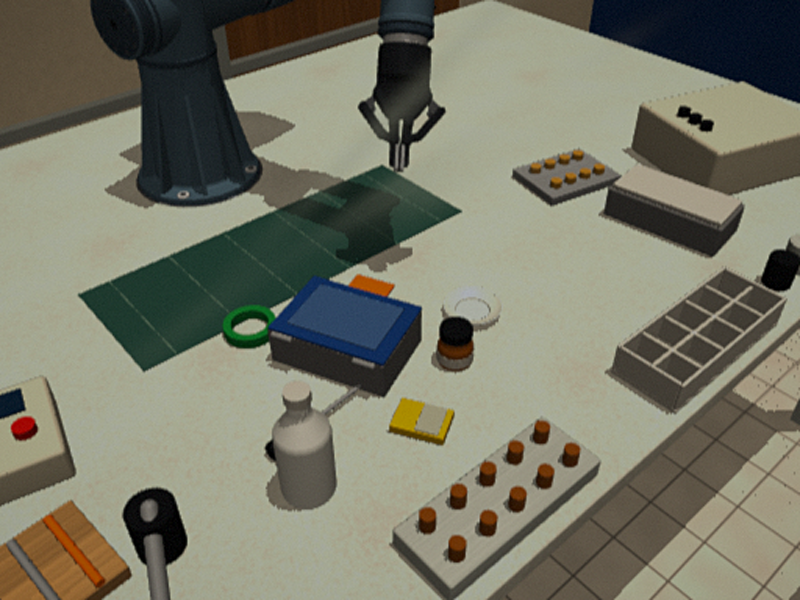

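View pics/top9.png

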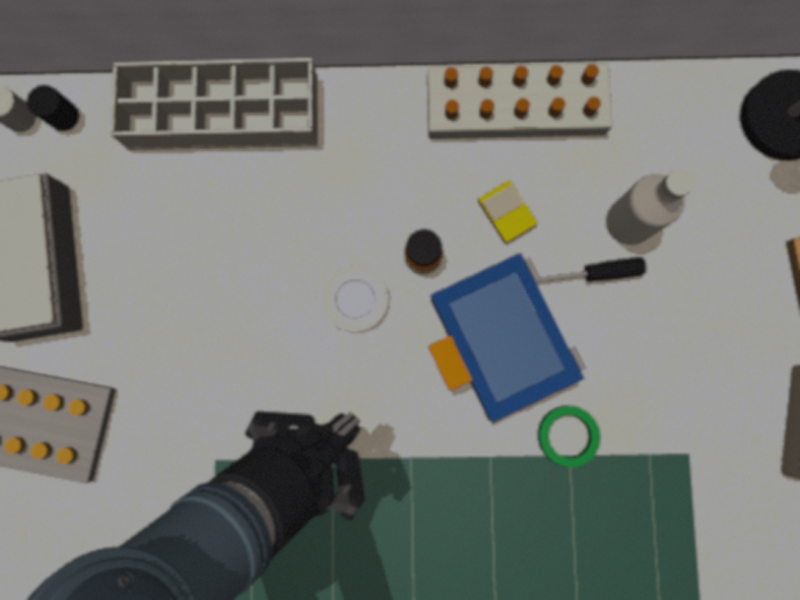

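The lid is flat on the case, with its corners at (432,297), (492,420), (582,378) and (520,257) in the top view. The hand is well clear. The jar, dish, tape, box, bottle and probe are at the same pixels as at the start.

```bash
python3 -c "
from bench import hand_in
print(hand_in())"
```

```text
the job is handed in; nothing more can be done
None
```

The lid is shut and the job is handed in at about 21.6 s of the 54 s. However, I may have broken the 120 N wrist-force limit once, before touching anything.

**What I did**
- **Tilting the hand:** the drive only turns about the vertical. I tilted the hand to about 57° below horizontal by pressing against the arm's reach limits, so that a finger could go under the tab.
- **Tipping:** I drew the lid forward from behind the tab with the closed fingers. At about 1.27 rad it stayed put, so I went back over and tipped it a second time, to about 1.16 rad, where it began to fall.
- **Catching:** I caught it from below on the outer side of the fingers at about 1.02 rad, before half-way.
- **Lowering:** the lid went down on the finger in about 5.5 s of small steps, slowing near the end. The wrist force during this was about 3 N or less.
- **Shutting:** at contact with the case the force fell to about 0, and I drew the hand away.

**Last checks**
- In both pictures the lid lies level on the case, with its corners within about 1 mm of the predicted shut position.
- The bottle, jar, dish, tape, box and probe show no visible shift from the start.
- The knife holders are hidden under the lid now. Nothing entered the case.
- The hand is about 10 cm clear of the tab.

**What disagreed**
- **Wrist force:** at t = 6.95 s, in free air, joint 2 ran onto its range limit while I was adjusting the tilt. One reading gave a wrist force of about (-120, 35, 62) N, or about 139 N in total, which is over the 120 N limit. It was back to about 17 N within 0.05 s.
- **Joint ranges:** joint 2 read about -0.90 against the listed -0.89 at that moment. Joint 3 had earlier read 0.298 against the listed 0.30.

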